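Pin the trailer's tow bar in its socket with a linchpin

ROBOT

A 6-joint arm with a two-finger parallel gripper is mounted at the origin on a cart in front of the work surface, level with it; the furniture and walls round the work are solid. World frame = base frame: x ahead of the robot, y to its left, z up, the work surface at z = 0. Lengths are in mm, angles in rad, forces in N, time in s.
With the tool pointing down it reaches from about 275 to 775 mm from the base axis. Payload 14.6 kg.
Tool frame: the origin (TCP) lies midway between the tips of the shut fingers; the grasp point (between the pads) lies 19 mm behind it; y points along the fingers, z is the direction in which the jaws open and shut, and the axes are right-handed (so a half turn about y gives the same grasp; the last joint's range is limited). The gripper opens to 85 mm and grips with 20 to 120 N. Pads are 22 mm wide; open, the fingers measure 114 mm over their backs; the gripper's body (76 mm by 85 mm) begins 54 mm behind the grasp point. The pads swing forward as they close: fully open they stand 13 mm farther back than shut.
Start: joints at [1.176, 0.263, -0.048, 1.259, 0, 1.415], TCP at [124.696, 509.979, 231.278] pointing down, gripper open.
Joint ranges: [-2.65, 2.65], [-0.89, 1.7], [-1.18, 1.37], [-2.13, 2.11], [-1.35, 1.29], [-3.14, 3.14]. Speed limits (rad/s): [1.89, 1.89, 2.57, 2.79, 3.14, 3.14].

INTERFACE

Orientations are given as a unit quaternion [w, x, y, z].
In Python, from station import sensors, cams, finish_job gives the robot as it stands. The module is installed in compiled form; this text tells all that it offers.
- The arm moves only by the shell command python3 -m jog 'ROWS' [FORCE]. ROWS is JSON, one flat list of numbers, 5 for each row, row after row: the closure in counts, from 0 (fully open) to 255 (shut), then the shift along the tool's x, y, z each as a share of 100 mm, from -1 to 1, then the turn about the tool's y as a share of 120 degrees, from -1 to 1. In form: [gripper, dx, dy, dz, yaw, gripper, dx, dy, dz, yaw, ...]. A call has exactly 10 rows; each row is the pose to reach, as a shift and turn from the pose commanded when the call began, along the tool's axes at that moment; what a row does not reach only later rows make up. A row lasts 1/12 s, in which the tool goes at most 41.7 mm and 7.16 degrees, less where a joint would pass 70% of its speed; a pose out of reach is approached as far as the arm can. A call with a number of a shift or a turn outside -1 to 1 is refused whole. A call with a gripper value outside its range is refused whole. The fingers move at their own pace and stop on an object; FORCE is the grip in N (left out, the last holds). Time passes only in rows, so rows that repeat a pose let the fingers close, or fill a call up. It gives the time, the measured TCP pose, the force and the opening at its end, in the units of the state.
- sensors.sense(): the state, without advancing time (a new reading comes with each control period).
- cams.snapshot(name): name is "scene" or "top"; returns the picture (400x640x3 uint8, red, green, blue); there is no depth.
- cams.camera_model(name): a dict with "fx", "fy", "cx", "cy" (pixels), "position" and "orientation" of the camera in the world. Camera axes: x right, y down, z forward; pixel columns grow to the right and rows downward; lengths in mm; the calibration is good to about 2 mm. A picture is of the moment at which its call begins. camera_model takes no time and is no camera call.
- finish_job(): hands the job in, once; it reports no verdict.
The state is a dict: "time": time; "joint_positions": joint angles; "dq": joint speeds; "tau": joint torques, N m; "position": TCP position; "tcp_rot": TCP orientation; "force": force on the tool from outside, world axes, zero at the start; "torque": the same for the moment, N m; "finger_gap": finger opening in mm.
Only numpy, scipy, OpenCV 4.12 (cv2) and the standard library are available. Lean on these libraries where they do the work, as an engineer would, in place of code of your own. Each camera call takes 0.05 s, during which the arm holds its last target.

TASK

Lock the trailer's tow bar in its socket with the linchpin from the wooden block: stand the linchpin in the bush on top of the socket with its ring towards the socket's open free end, push the tow bar in by its eye until the pin drops into the bar's hidden hole, press the pin fully home, and swing its ring down over the free end until it snaps shut. Go by feel and force nothing: no push on the socket, the bar or the pin over 30 N. Leave the plain pin, the pliers and the pedal alone.

Things in the scene. Friction and masses are not known exactly. Their poses are not given: they have to be found in the camera images.
- socket: Trailer tow-bar socket, fixed: level grey square tube, 30 mm outside, 119 mm long, its axis 78 mm above the worktop, on two cheek plates and a dark foot plate 110 x 150 mm. Origin on the worktop under the bush's axis; y along the tube, x across it, z up. The tow bar slides in from +y; towards -y the tube is open and free.
- bush_mouth (a point): Centre of the upper rim of the round steel bush (21 mm outside, bore 11.4 mm) on top of the tube, 107 mm above the worktop; the pin's flange must come to sit here. The bore goes straight down, 16.5 mm to the top of the tow bar inside. Axes as socket.
- free_end (a point): Centre of the tube's open free end, 24 mm from the bush axis towards -y, on the tube's axis. The ring must swing down over this end; below and beside the tube there is room for it.
- lower_bush (a point): Centre of the lower rim of the short bush under the tube, 49 mm below bush_mouth, where the pin's nose comes out. A sprung plunger in it grips the pin: a dropped pin stops 4 to 9 mm short of home, and pressing it home takes 8 to 18 N; then it stops dead.
- bar_entry (a point): Centre of the tube's other end, 95 mm from the bush axis towards +y, where the tow bar comes out: a square aluminium tube, 25 mm, sliding along y only. A rubber buffer presses it out: it takes 2 to 8 N to push in and creeps back when let go. Its cross hole (12.5 mm) is hidden in the socket, 7 to 20 mm too far towards +y at the start, differently each time.
- eye_end (a point): Outermost point of the round steel tow eye (42 mm across, 26 mm high) on the bar's outer end, 170 to 190 mm from the bush axis, at the tube axis' height. Pushed slowly towards the socket's -y, the bar slides; a pin standing in the bush falls about 30 mm when the hole is under it (2 mm play) and then blocks the bar: the force rises steeply. Without a pin it goes on to a hard stop.
- linchpin: Steel linchpin, 86 mm over all, about 70 g, upright in one of the block's two larger holes. Origin on its axis at the underside of the flange (21 mm across, 3 mm thick); z up. Below: shank 10 mm across, round nose, 54 mm long. x is the ring's hinge axis, 7 mm above the origin; the open ring points to the pin's -y. For the ring to go over the free end the pin's x and y must lie as the socket's, within 0.1 rad.
- knob_top (a point): Top of the linchpin's dark knurled knob, 32 mm above the flange's underside, on the axis. The knob is 18 mm across and 18 mm high (from 14 to 32 mm above the flange's underside): the place to grip from above, fingers along the hinge axis x, tips above the ring; and the place to press. Below it is a 12 mm neck, then the 16 mm head with the hinge.
- pin_tip (a point): Lowest point of the linchpin's nose, 54 mm below the flange's underside, on the axis.
- ring (a joint): Turn of the linchpin's wire ring about its hinge, rad: 0 open (stands out level, tipped up by 10 degrees), 1.56 shut (hangs down round the socket's free end and passes under it). A spring in the head holds it open below 0.78 and snaps it shut above; 1 to 2 N at its far side move it.
- ring_far (a point): Middle of the ring's far side, the wire 63 mm from the hinge (wire 4 mm thick, ring 48 mm wide). Pushed straight down by some 55 mm from open, the ring passes half way and snaps shut.
- block: Drilled hardwood block, 150 x 64 x 64 mm, fixed; origin under its centre, x along its length. Two 12.5 mm holes, 40 mm either side of the centre, hold the linchpin and the plain pin, flanges on its top; the small hole between is empty.
- plain_pin: Plain headed steel pin without ring or knob (head 18 mm across, 5 mm high) in the other hole of the block; origin under its head. Stays there.
- pliers: Combination pliers with red grips lying on the worktop, 162 x 58 x 18 mm. Bystander.
- pedal: Black flat pedal lying on the worktop, 67 x 120 x 23 mm. Bystander.

How it is judged (in metres and radians):
On the way, in this order (a step that is already met when the one before it is completed fails the run):
1. the linchpin's nose stands in the bush (z of pin_tip in the frame of bush_mouth below -0.012 m and horizontal distance between pin_tip and bush_mouth below 0.006 m), for 0.2 s.
2. the linchpin is pressed fully home: its flange sits on the bush (z of linchpin in the frame of bush_mouth below 0.002 m and horizontal distance between linchpin and bush_mouth below 0.004 m), for 0.2 s.
At the end, for the whole second after the job is handed in: The linchpin sits fully home (flange within 2.5 mm of the bush's rim, axis within 4 mm of the bush's), its ring is snapped shut over the socket's free end (ring beyond 1.45 rad), and the pin is still (z of linchpin in the frame of bush_mouth below 0.0025 m and horizontal distance between linchpin and bush_mouth below 0.004 m and value of joint ring above 1.45 rad and linear speed of linchpin below 0.02 m/s); the robot touches nothing.
It fails at once if a push on the socket or the tow bar goes over 30 N (contact force between any of the fingers, the arm and socket above 30 N).
It fails at once if the pin is forced: it bears on the socket and bar with over 65 N in all (a 30 N press stays below that) (contact force between linchpin and socket above 65 N).
It fails at once if the plain pin, the pliers or the pedal is disturbed (distance of any of plain_pin, pliers, pedal from where it was at the start of the episode above 0.03 m).
It also fails if it takes over 64 s, if anything falls off the work surface, if the arm or the gripper's body presses on something with over 40 N, if the wrist force passes 120 N, or if a joint passes its speed limit or range.

## Working session

There is one attempt and no reset: what is moved stays moved. The work goes in short steps, Python scripts to look and compute and a shell command to move; the robot and the scene stay as the last step left them, time stands still between calls to the robot, and variables do not carry over. Pictures are saved under pics/ and viewed, and the job is handed in when it is done.

```bash
mkdir -p pics
python3 - <<'E'
from station import sensors,cams
import cv2
print(sensors.sense())
for n in("scene","top"):
    print(n,cams.camera_model(n))
    cv2.imwrite(f"pics/{n}0.png",cams.snapshot(n)[:,:,::-1])
E
```

```text
{'time': 0.0, 'joint_positions': array([ 1.17570038e+00,  2.63506651e-01, -4.89281210e-02,  1.25941097e+00,
       -8.81892155e-06,  1.41548368e+00]), 'dq': array([-0.00103239, -0.00026571, -0.00111104,  0.00034525,  0.001436  ,
       -0.0005868 ]), 'tau': array([-8.76027243e-04, -6.37615156e+01,  3.84569514e+01,  1.38476287e-02,
       -3.62113019e-05, -1.47730174e-05]), 'position': array([124.58947159, 509.71731785, 230.83677458]), 'tcp_rot': array([-0.70167288,  0.7023887 , -0.08467106,  0.08447541]), 'force': array([0.27016651, 0.11437168, 0.45980474]), 'torque': array([ 0.03409596, -0.01492317, -0.00516682]), 'finger_gap': 85.48366833958283}
scene {'fx': 469.0341406310701, 'fy': 469.0341406310701, 'cx': 319.38632447450965, 'cy': 200.63550011421722, 'position': array([ 218.15135297, -773.76471834,  851.56917496]), 'orientation': array([-0.40000596,  0.89171017, -0.19104898,  0.09137013])}
top {'fx': 367.43415512367295, 'fy': 367.43415512367295, 'cx': 320.56715865570897, 'cy': 195.59501205383205, 'position': array([ 394.09638932,   -4.407939  , 1031.82009336]), 'orientation': array([-0.07239351,  0.70776012, -0.6987735 ,  0.07450092])}
```

View pics/scene0.png

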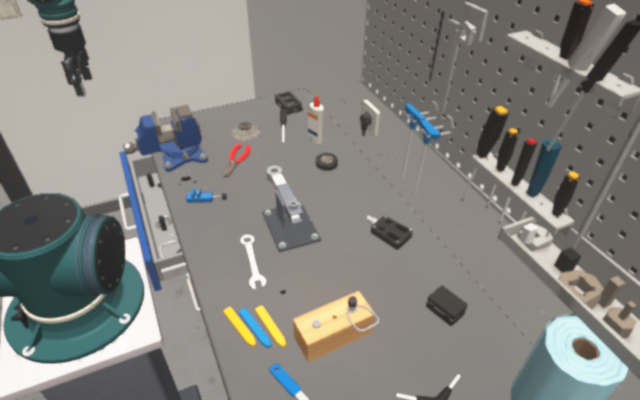

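View pics/top0.png

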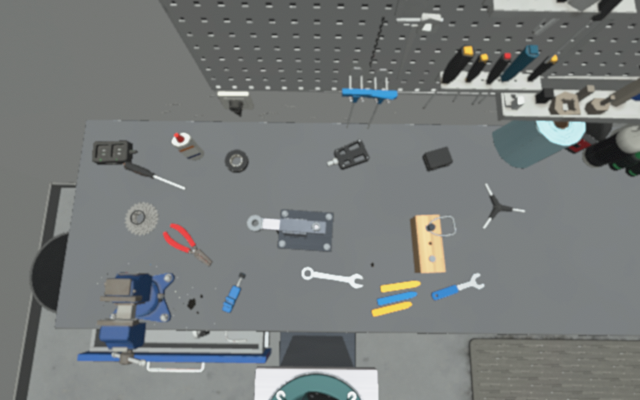

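Run:
```python
import cv2
t=cv2.imread("pics/top0.png");s=cv2.imread("pics/scene0.png")
cv2.imwrite("pics/t1.png",cv2.resize(t[195:265,240:345],None,fx=7,fy=7,interpolation=cv2.INTER_CUBIC))
cv2.imwrite("pics/t2.png",cv2.resize(t[205:280,400:470],None,fx=7,fy=7,interpolation=cv2.INTER_CUBIC))
cv2.imwrite("pics/s1.png",cv2.resize(s[155:255,250:330],None,fx=6,fy=6,interpolation=cv2.INTER_CUBIC))
cv2.imwrite("pics/s2.png",cv2.resize(s[285:360,285:385],None,fx=7,fy=7,interpolation=cv2.INTER_CUBIC))
```

```text
(no output)
```

View pics/t1.png

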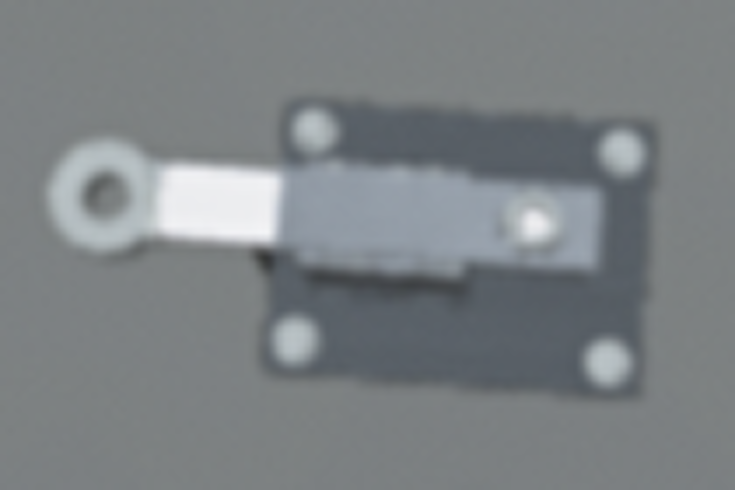

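View pics/t2.png

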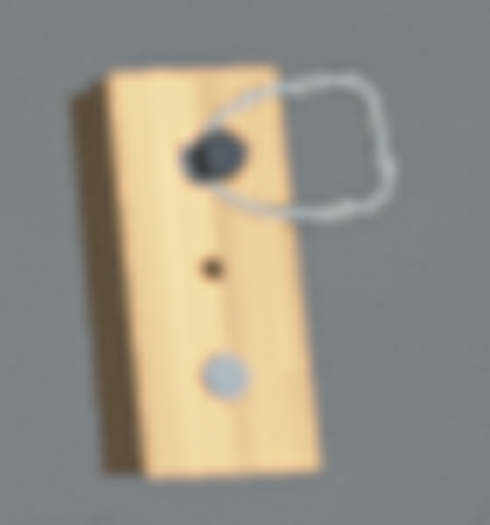

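View pics/s1.png

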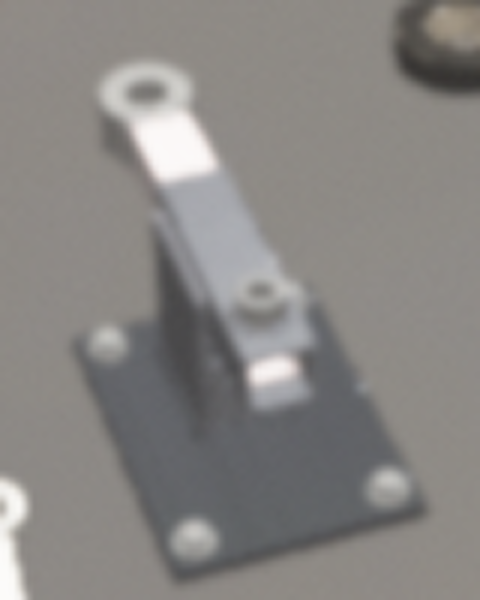

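View pics/s2.png

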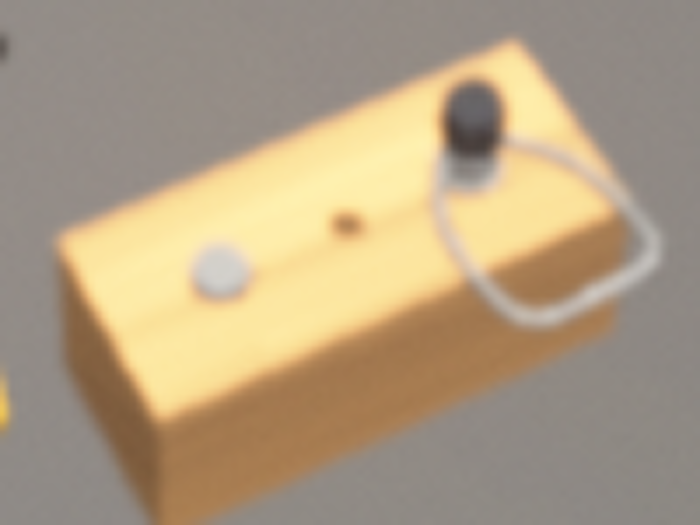

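```bash
cat > h.py <<'E'
import numpy as np
from scipy.spatial.transform import Rotation as R
from station import cams,sensors
def ray(n,uv):
    m=cams.camera_model(n);q=m['orientation']
    r=R.from_quat([q[1],q[2],q[3],q[0]]).as_matrix()
    d=r@np.array([(uv[0]-m['cx'])/m['fx'],(uv[1]-m['cy'])/m['fy'],1]);return m['position'],d
def at(n,uv,z):
    p,d=ray(n,uv);return p+d*(z-p[2])/d[2]
def crop(c,f,o):return ((c[0]+.5)/f-.5+o[0],(c[1]+.5)/f-.5+o[1])
def tri(a,b):
    A=np.zeros((3,3));y=np.zeros(3)
    for n,uv in(("top",a),("scene",b)):
        p,d=ray(n,uv);d=d/np.linalg.norm(d);M=np.eye(3)-np.outer(d,d);A+=M;y+=M@p
    return np.linalg.solve(A,y)
E
cat > m.py <<'E'
from h import *
np.set_printoptions(precision=1,suppress=True)
T1=lambda *c:crop(c,7,(240,195));T2=lambda *c:crop(c,7,(400,205));S1=lambda *c:crop(c,6,(250,155));S2=lambda *c:crop(c,7,(285,285))
for nm,a,b,z in (("bush",T1(533,218),S1(262,291),107),("eyehole",T1(105,195),S1(147,93),91),("knob",T2(221,153),S2(474,97),96),("plain",T2(226,376),S2(219,268),69),("small",T2(211,268),S2(346,223),64),("ringfar",T2(390,165),S2(597,290),82),
 ("footSE",T1(640,396),S1(178,575),8),("footNE",T1(655,122),S1(425,510),8),("footSW",T1(264,372),S1(75,345),8)):
    print(nm,"top",at("top",a,z),"scene",at("scene",b,z),"tri",tri(a,b))
f=lambda c,z:at("top",T1(*c),z)
print("foot bolts (z~12)",[f(c,12) for c in((315,130),(622,152),(295,340),(607,362))])
print("tube edges",[f(c,93) for c in((285,168),(602,186),(285,248),(600,270))])
print("block corners",[at("top",T2(*c),64) for c in((105,72),(277,70),(146,474),(322,466))])
E
python3 m.py
```

```text
bush top [511.4   5.3 107. ] scene [512.1   4.9 107. ] tri [511.8   5.3 106.7]
eyehole top [519.9 163.1  91. ] scene [521.3 162.8  91. ] tri [520.6 162.9  91. ]
knob top [ 514.8 -290.1   96. ] scene [ 517.1 -291.1   96. ] tri [ 516.  -290.7   95.5]
plain top [ 435.4 -296.1   69. ] scene [ 436.2 -296.6   69. ] tri [ 435.9 -296.3   68.7]
small top [ 475.5 -294.    64. ] scene [ 476.5 -294.6   64. ] tri [ 476.1 -294.3   63.6]
ringfar top [ 512.9 -357.    82. ] scene [ 523.6 -352.7   82. ] tri [ 516.3 -355.9   89.1]
footSE top [454.  -36.9   8. ] scene [455.8 -37.    8. ] tri [454.9 -37.1   8.3]
footNE top [563.5 -42.2   8. ] scene [561.9 -44.5   8. ] tri [563.5 -42.2   5.3]
footSW top [461.5 111.7   8. ] scene [462.8 108.6   8. ] tri [462.7 111.8   5.2]
foot bolts (z~12) [array([557.8,  94.3,  12. ]), array([550.5, -28.9,  12. ]), array([473.9,  99.5,  12. ]), array([466.9, -23.6,  12. ])]
tube edges [array([530.5,  97. ,  93. ]), array([525.3, -19.7,  93. ]), array([501.,  96.,  93.]), array([494.4, -19.3,  93. ])]
block corners [array([ 549.3, -257.2,   64. ]), array([ 551. , -322.9,   64. ]), array([ 399.6, -266.3,   64. ]), array([ 403.3, -331.5,   64. ])]
```

```bash
cat > st.py <<'E'
from h import *
np.set_printoptions(precision=3,suppress=True)
def tool():
    s=sensors.sense();q=s['tcp_rot'];return s,R.from_quat([q[1],q[2],q[3],q[0]]).as_matrix()
def show(target=None,zang=None):
    # target world mm; zang: wanted angle of tool z axis (jaw dir) rel world x
    s,r=tool();print("t",s['time'],"pos",s['position'],"F",s['force'],"T",s['torque'],"gap",s['finger_gap'],"q",s['joint_positions'])
    print("x",r[:,0],"y",r[:,1],"z",r[:,2])
    if target is not None: print("shift/100",r.T@(np.array(target)-s['position'])/100)
    if zang is not None:
        a=np.arctan2(r[1,2],r[0,2]);d=(zang-a+np.pi/2)%np.pi-np.pi/2
        print("zang",a,"turn share",-np.degrees(d)/120)
E
python3 - <<'E'
from st import *
show((515.5,-290.5,160),0.07)
import cv2
t=cv2.imread("pics/top0.png");s=cv2.imread("pics/scene0.png")
cv2.imwrite("pics/t3.png",cv2.resize(t[210:245,422:465],None,fx=16,fy=16,interpolation=cv2.INTER_CUBIC))
E
```

```text
t 0.1 pos [124.591 509.757 230.884] F [ 0.609  0.122 -0.204] T [-0.059 -0.024  0.018] gap 85.25937769766769 q [ 1.176  0.263 -0.049  1.259  0.     1.415]
x [ 0.971 -0.237 -0.   ] y [-0.    -0.001 -1.   ] z [ 0.237  0.971 -0.001]
shift/100 [ 5.698  0.714 -6.845]
zang 1.3310282693254754 turn share 0.6020966473253019
```

View pics/t3.png

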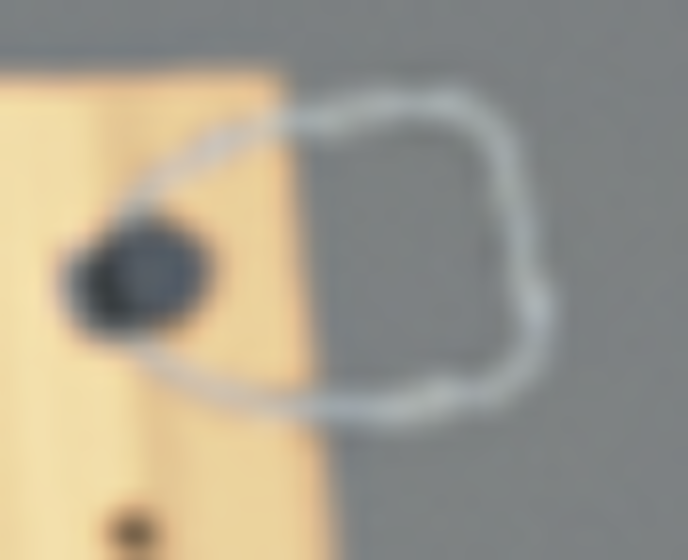

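Run:
```python
from st import *
C=lambda *c:crop(c,16,(422,210))
z=lambda r:71+r*np.sin(.1745)
print("hinge",np.array([515.6,-290.5,71]))
for c,rr in (((400,105),40),((400,407),40),((300,118),25),((300,405),25),((507,170),63),((533,320),63),((520,245),63),((515,130),58),((540,372),58)):
    print(c,at("top",C(*c),z(rr)))
# model projection
m=cams.camera_model("top");q=m['orientation'];r=R.from_quat([q[1],q[2],q[3],q[0]]).as_matrix()
for yaw in(0,.07,.14):
    out=[]
    for lx,ry in((-22,40),(22,40),(0,63),(-12,63),(12,63)):
        X=np.array([515.6,-290.5,71])+[lx*np.cos(yaw)+ry*.985*np.sin(yaw),lx*np.sin(yaw)-ry*.985*np.cos(yaw),ry*.174]
        p=r.T@(X-m['position']);u=m['fx']*p[0]/p[2]+m['cx'];v=m['fy']*p[1]/p[2]+m['cy']
        out.append(((u-422+.5)*16-.5,(v-210+.5)*16-.5))
    print(yaw,np.array(out).round().tolist())
```

```text
hinge [ 515.6 -290.5   71. ]
(400, 105) [ 544.904 -337.485   77.945]
(400, 407) [ 495.319 -334.582   77.945]
(300, 118) [ 542.939 -321.794   75.34 ]
(300, 405) [ 495.713 -319.195   75.34 ]
(507, 170) [ 533.782 -352.939   81.938]
(533, 320) [ 509.289 -355.633   81.938]
(520, 245) [ 521.503 -354.289   81.938]
(515, 130) [ 540.522 -354.978   81.07 ]
(540, 372) [ 500.952 -356.556   81.07 ]
0 [[372.0, 417.0], [356.0, 149.0], [512.0, 281.0], [516.0, 355.0], [507.0, 208.0]]
0.07 [[380.0, 400.0], [345.0, 132.0], [509.0, 254.0], [519.0, 328.0], [499.0, 181.0]]
0.14 [[386.0, 382.0], [334.0, 116.0], [505.0, 228.0], [519.0, 301.0], [490.0, 155.0]]
```

```bash
python3 -m jog '[0,0.08,0,-0.1,0, 0,0.16,0,-0.2,0, 0,0.24,0,-0.3,0, 0,0.33,0,-0.4,0, 0,0.41,0,-0.5,0, 0,0.5,0,-0.6,0, 0,0.58,0,-0.7,0, 0,0.66,0,-0.8,0, 0,0.75,0,-0.9,0, 0,0.83,0,-1,0]' 40
python3 -m jog '[0,0.08,0,-0.1,0, 0,0.16,0,-0.2,0, 0,0.24,0,-0.3,0, 0,0.33,0,-0.4,0, 0,0.41,0,-0.5,0, 0,0.5,0,-0.6,0, 0,0.58,0,-0.7,0, 0,0.66,0,-0.8,0, 0,0.75,0,-0.9,0, 0,0.83,0,-1,0]'
python3 -m jog '[0,0.08,0,-0.1,0, 0,0.16,0,-0.2,0, 0,0.24,0,-0.3,0, 0,0.33,0,-0.4,0, 0,0.41,0,-0.5,0, 0,0.5,0,-0.6,0, 0,0.58,0,-0.7,0, 0,0.66,0,-0.8,0, 0,0.75,0,-0.9,0, 0,0.83,0,-1,0]'
```

```text
time: 0.93
position: [182.1, 391.9, 231.3]
tcp_rot: [0.702, -0.702, 0.085, -0.085]
force: [-1.0, -0.5, -0.3]
finger_gap: 85.6
time: 1.77
position: [238.8, 275.1, 231.3]
tcp_rot: [0.702, -0.702, 0.085, -0.085]
force: [-0.4, -0.4, 0.4]
finger_gap: 85.5
time: 2.6
position: [295.4, 158.3, 231.3]
tcp_rot: [0.702, -0.702, 0.085, -0.085]
force: [-0.4, 0.4, 0.7]
finger_gap: 85.6
```

```bash
python3 -m jog '[0,0.08,0,-0.1,0, 0,0.16,0,-0.2,0, 0,0.24,0,-0.3,0, 0,0.33,0,-0.4,0, 0,0.41,0,-0.5,0, 0,0.5,0,-0.6,0, 0,0.58,0,-0.7,0, 0,0.66,0,-0.8,0, 0,0.75,0,-0.9,0, 0,0.83,0,-1,0]'
python3 -m jog '[0,0.08,0,-0.1,0, 0,0.16,0,-0.2,0, 0,0.24,0,-0.3,0, 0,0.33,0,-0.4,0, 0,0.41,0,-0.5,0, 0,0.5,0,-0.6,0, 0,0.58,0,-0.7,0, 0,0.66,0,-0.8,0, 0,0.75,0,-0.9,0, 0,0.83,0,-1,0]'
python3 -m jog '[0,0.08,0,-0.1,0.06, 0,0.16,0,-0.2,0.12, 0,0.24,0,-0.3,0.18, 0,0.33,0,-0.4,0.24, 0,0.41,0,-0.5,0.30, 0,0.5,0,-0.6,0.36, 0,0.58,0,-0.7,0.42, 0,0.66,0,-0.8,0.48, 0,0.75,0,-0.9,0.54, 0,0.83,0,-1,0.597]'
python3 -c "
from st import *
show((515.6,-290.5,140),0.08)"
```

```text
time: 3.43
position: [352.1, 41.5, 231.3]
tcp_rot: [-0.702, 0.702, -0.085, 0.085]
force: [-0.2, 0.1, 1.0]
finger_gap: 85.3
time: 4.27
position: [409.5, -75.5, 231.3]
tcp_rot: [0.702, -0.702, 0.085, -0.085]
force: [-0.5, 0.2, 0.3]
finger_gap: 85.5
time: 5.1
position: [466.3, -192.4, 231.1]
tcp_rot: [0.518, -0.518, 0.481, -0.481]
force: [0.2, 0.1, 0.7]
finger_gap: 85.2
t 5.1 pos [ 466.348 -192.385  231.115] F [0.159 0.088 0.651] T [-0.052 -0.    -0.068] gap 85.17571554179294 q [-0.553  0.228 -0.097  1.246  0.     0.943]
x [ 0.075 -0.997 -0.   ] y [-0.  0. -1.] z [ 0.997  0.075 -0.   ]
shift/100 [1.015 0.911 0.418]
zang 0.07486915484146489 turn share -0.0024497981076599
```

```bash
python3 -m jog '[0,0.13,0,0.06,0, 0,0.26,0,0.12,0, 0,0.4,0,0.18,0, 0,0.54,0.1,0.24,0, 0,0.68,0.2,0.3,0, 0,0.8,0.3,0.36,0, 0,0.92,0.4,0.42,0, 0,1,0.5,0.42,0, 0,1,0.6,0.42,0, 0,1,0.7,0.42,0]'
python3 - <<'E'
from st import *
import cv2
show((515.6,-290.5,77),0.08)
s=cams.snapshot("scene")[:,:,::-1]
cv2.imwrite("pics/s4.png",cv2.resize(s[200:370,260:420],None,fx=3.5,fy=3.5,interpolation=cv2.INTER_CUBIC))
E
```

```text
time: 5.93
position: [515.6, -287.4, 159.9]
tcp_rot: [0.52, -0.52, 0.48, -0.479]
force: [0.4, -0.4, 1.1]
finger_gap: 85.5
t 5.9333 pos [ 515.576 -287.402  159.919] F [ 0.446 -0.381  1.13 ] T [-0.004 -0.02   0.002] gap 85.45864088401804 q [-0.647  0.404 -0.031  1.137  0.     0.844]
x [ 0.081 -0.997 -0.001] y [-0.001  0.001 -1.   ] z [ 0.997  0.081 -0.001]
shift/100 [ 0.031  0.829 -0.002]
zang 0.08062893283242203 turn share 0.0003002933074582662
```

View pics/s4.png

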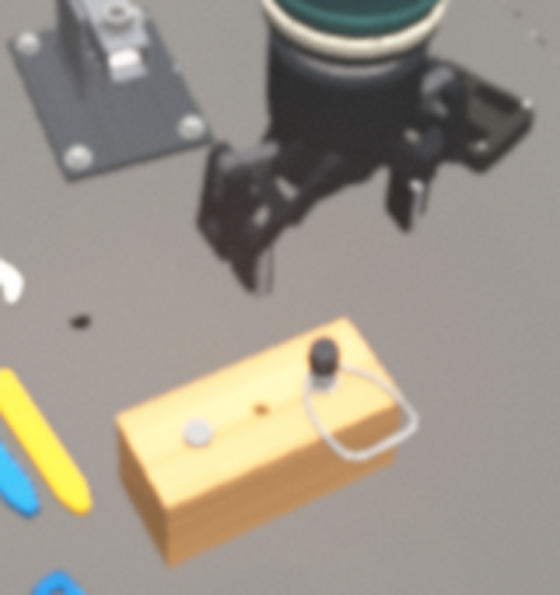

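```bash
python3 -m jog '[0,0.03,0.1,0,0, 0,0.03,0.2,0,0, 0,0.03,0.3,0,0, 0,0.03,0.4,0,0, 0,0.03,0.5,0,0, 0,0.03,0.6,0,0, 0,0.03,0.7,0,0, 0,0.03,0.77,0,0, 0,0.03,0.82,0,0, 0,0.03,0.82,0,0]'
python3 -m jog '[80,0,0,0,0, 120,0,0,0,0, 160,0,0,0,0, 200,0,0,0,0, 220,0,0,0,0, 255,0,0,0,0, 255,0,0,0,0, 255,0,0,0,0, 255,0,0,0,0, 255,0,0,0,0]' 40
python3 - <<'E'
from st import *
import cv2
show((515.6,-290.5,77),0.08)
s=cams.snapshot("scene")[:,:,::-1]
cv2.imwrite("pics/s5.png",cv2.resize(s[250:370,280:420],None,fx=5,fy=5,interpolation=cv2.INTER_CUBIC))
E
```

```text
time: 6.82
position: [515.8, -290.1, 78.2]
tcp_rot: [-0.52, 0.52, -0.48, 0.479]
force: [-0.5, 0.1, -1.0]
finger_gap: 85.2
time: 7.65
position: [516.2, -290.5, 79.5]
tcp_rot: [-0.52, 0.52, -0.479, 0.479]
force: [-1.6, 1.2, 6.2]
finger_gap: 16.1
t 7.65 pos [ 516.225 -290.476   79.547] F [-1.566  1.163  6.233] T [ 0.054  0.232 -0.008] gap 16.112493568825762 q [-0.65   0.459 -0.17   0.941 -0.     0.84 ]
x [ 0.081 -0.997  0.   ] y [ 0. -0. -1.] z [0.997 0.081 0.   ]
shift/100 [-0.     0.025 -0.006]
zang 0.08100251865520407 turn share 0.00047866739855269947
```

View pics/s5.png

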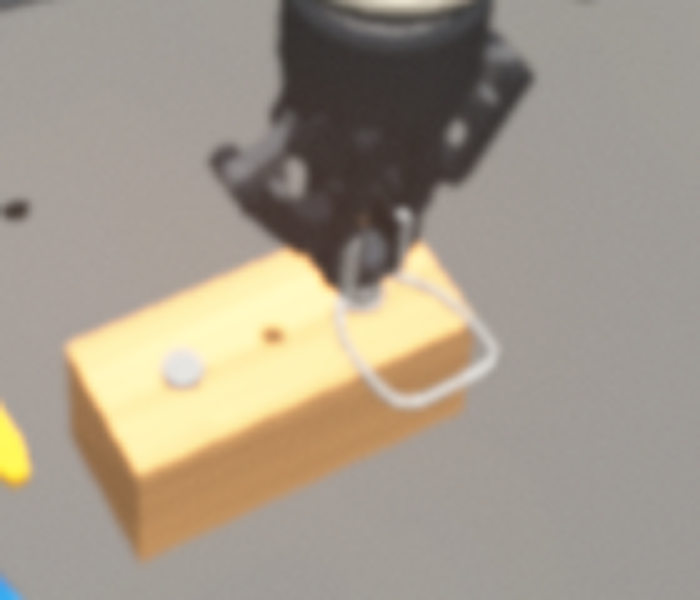

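```bash
python3 -m jog '[255,0,-0.03,0,0, 255,0,-0.08,0,0, 255,0,-0.16,0,0, 255,0,-0.26,0,0, 255,0,-0.36,0,0, 255,0,-0.48,0,0, 255,0,-0.6,0,0, 255,0,-0.74,0,0, 255,0,-0.88,0,0, 255,0,-1,0,0]' 60
python3 - <<'E'
from st import *
import cv2
show((512,5.3,200),-0.06)
s=cams.snapshot("scene")[:,:,::-1]
cv2.imwrite("pics/s6.png",cv2.resize(s[200:340,280:420],None,fx=4.2,fy=4.2,interpolation=cv2.INTER_CUBIC))
E
```

```text
time: 8.53
position: [516.3, -290.5, 181.3]
tcp_rot: [0.52, -0.52, 0.479, -0.48]
force: [-0.0, 0.3, -1.4]
finger_gap: 15.1
t 8.5333 pos [ 516.285 -290.498  181.261] F [-0.001  0.308 -1.389] T [0.004 0.003 0.01 ] gap 15.112874832651894 q [-0.65   0.396  0.016  1.189 -0.     0.84 ]
x [ 0.081 -0.997  0.001] y [ 0.001 -0.001 -1.   ] z [0.997 0.081 0.001]
shift/100 [-2.952 -0.19   0.197]
zang 0.0810261163040005 turn share 0.06733501054450265
```

View pics/s6.png

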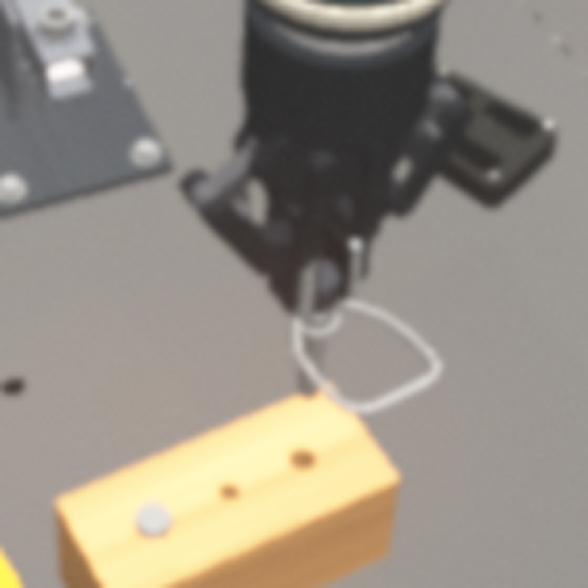

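```bash
python3 -m jog '[255,-0.04,-0.03,0.02,0.01, 255,-0.12,-0.06,0.04,0.02, 255,-0.24,-0.1,0.06,0.03, 255,-0.36,-0.14,0.08,0.04, 255,-0.48,-0.18,0.1,0.05, 255,-0.6,-0.22,0.12,0.067, 255,-0.72,-0.26,0.13,0.067, 255,-0.84,-0.29,0.14,0.067, 255,-0.95,-0.3,0.15,0.067, 255,-1,-0.3,0.15,0.067]'
python3 - <<'E'
from st import *
import cv2
show((512,5.3,210),-0.06)
s=cams.snapshot("scene")[:,:,::-1]
t=cams.snapshot("top")[:,:,::-1]
cv2.imwrite("pics/t7f.png",t);cv2.imwrite("pics/s7f.png",s)
cv2.imwrite("pics/s7.png",cv2.resize(s[150:290,260:400],None,fx=4.2,fy=4.2,interpolation=cv2.INTER_CUBIC))
cv2.imwrite("pics/t7.png",cv2.resize(t[180:270,330:430],None,fx=6,fy=6,interpolation=cv2.INTER_CUBIC))
E
```

```text
time: 9.42
position: [523.0, -188.1, 209.6]
tcp_rot: [-0.485, 0.485, -0.514, 0.514]
force: [0.5, 0.1, -0.6]
finger_gap: 15.5
t 9.4167 pos [ 523.013 -188.087  209.649] F [ 0.484  0.086 -0.568] T [ 0.063 -0.029  0.003] gap 15.479547868220552 q [-0.492  0.323 -0.02   1.227  0.     1.137]
x [-0.058 -0.998 -0.   ] y [ 0.  0. -1.] z [ 0.998 -0.058  0.   ]
shift/100 [-1.924 -0.004 -0.222]
zang -0.05775511414924439 turn share 0.0010718540394744026
```

View pics/s7.png

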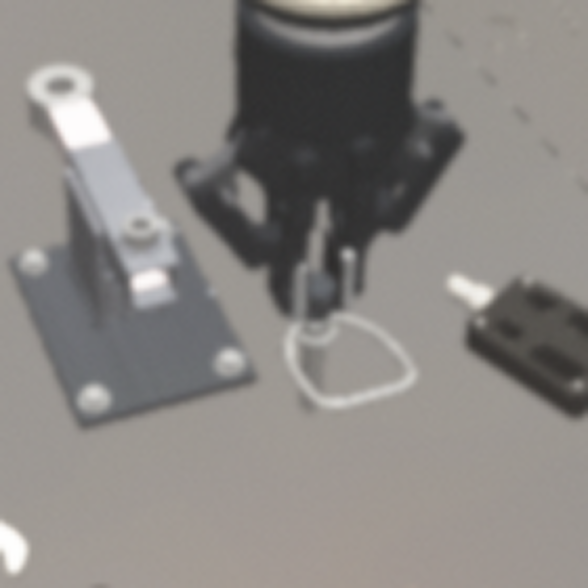

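View pics/t7.png

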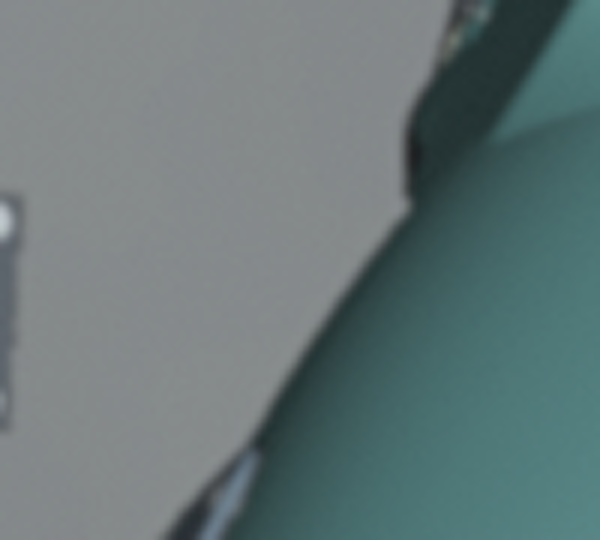

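```bash
cat >> h.py <<'E'
def proj(n,X):
    m=cams.camera_model(n);q=m['orientation'];r=R.from_quat([q[1],q[2],q[3],q[0]]).as_matrix()
    p=r.T@(np.array(X,float)-m['position']);return np.array([m['fx']*p[0]/p[2]+m['cx'],m['fy']*p[1]/p[2]+m['cy']])
def pinpts(o,yaw,th=-0.1745):
    o=np.array(o);c,s=np.cos(yaw),np.sin(yaw);W=lambda l:o+[c*l[0]-s*l[1],s*l[0]+c*l[1],l[2]]
    P=dict(tip=W((0,0,-54)),flange=W((0,0,0)),top=W((0,0,32)))
    for nm,lx,r in(("far",0,63),("farL",-14,63),("farR",14,63),("sideL",-22,40),("sideR",22,40)):
        P[nm]=W((lx,-r*np.cos(th),7-r*np.sin(th)))
    return P
E
python3 - <<'E'
from st import *
import cv2
im=cv2.imread("pics/s7f.png")
big=cv2.resize(im[200:260,315:375],None,fx=10,fy=10,interpolation=cv2.INTER_CUBIC)
for yaw,col in((-.058,(0,0,255)),(.04,(0,255,0)),(-.15,(255,0,0))):
    for k,X in pinpts((523.0,-188.1,209.6-15.5),yaw).items():
        u=((proj("scene",X)-[315,200]+.5)*10-.5).astype(int)
        cv2.circle(big,tuple(u.tolist()),4,col,-1)
cv2.imwrite("pics/s8.png",big)
E
```

```text
(no output)
```

View pics/s8.png

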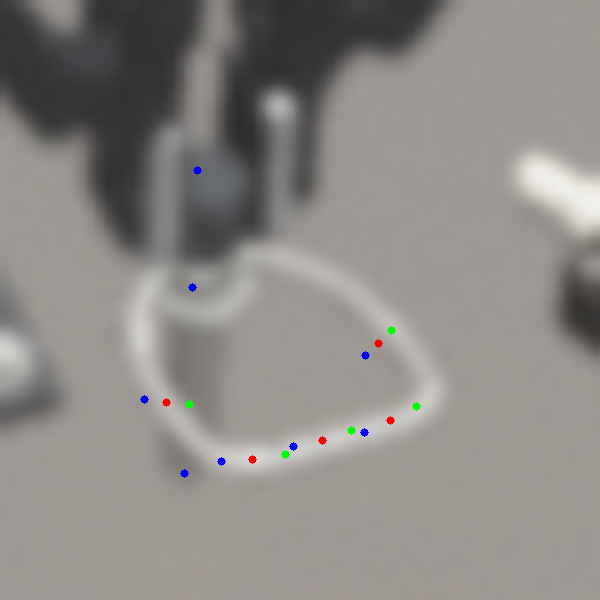

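```bash
python3 -m jog '[255,-0.04,0,-0.01,0, 255,-0.12,0,-0.02,0, 255,-0.22,0,-0.04,0, 255,-0.33,0,-0.06,0, 255,-0.44,0,-0.08,0, 255,-0.55,0,-0.1,0, 255,-0.67,0,-0.12,0, 255,-0.78,0,-0.14,0, 255,-0.89,0,-0.16,0, 255,-1,0,-0.18,0]'
python3 -m jog '[255,-0.13,0,-0.01,0, 255,-0.25,0,-0.02,0, 255,-0.37,0,-0.03,0, 255,-0.5,0,-0.04,0, 255,-0.62,0,-0.04,0, 255,-0.74,0.03,-0.04,0, 255,-0.84,0.08,-0.04,0, 255,-0.9,0.13,-0.04,0, 255,-0.92,0.18,-0.04,0, 255,-0.925,0.22,-0.04,0]'
cat > look.py <<'E'
from st import *
import cv2,sys
show((512,5.3,184),-0.058)
s=cams.snapshot("scene")[:,:,::-1]
cv2.imwrite(f"pics/{sys.argv[1]}f.png",s)
x,y,w,h,f=map(int,sys.argv[2:7])
cv2.imwrite(f"pics/{sys.argv[1]}.png",cv2.resize(s[y:y+h,x:x+w],None,fx=f,fy=f,interpolation=cv2.INTER_CUBIC))
E
python3 look.py s9 265 145 60 60 10
```

```text
time: 10.35
position: [510.8, -87.4, 209.3]
tcp_rot: [-0.485, 0.485, -0.515, 0.515]
force: [0.2, 0.5, 0.2]
finger_gap: 15.2
time: 11.18
position: [512.3, 4.4, 186.4]
tcp_rot: [0.485, -0.485, 0.515, -0.514]
force: [-0.7, 0.9, -0.9]
finger_gap: 16.0
t 11.1833 pos [512.288   4.359 186.392] F [-0.688  0.935 -0.899] T [-0.004  0.041  0.013] gap 15.950242249774545 q [-0.151  0.26  -0.176  1.135 -0.     1.479]
x [-0.059 -0.998  0.   ] y [-0.001  0.    -1.   ] z [ 0.998 -0.059 -0.001]
shift/100 [-0.009  0.024 -0.003]
zang -0.058732010588802085 turn share -0.0003495093108103472
```

View pics/s9.png

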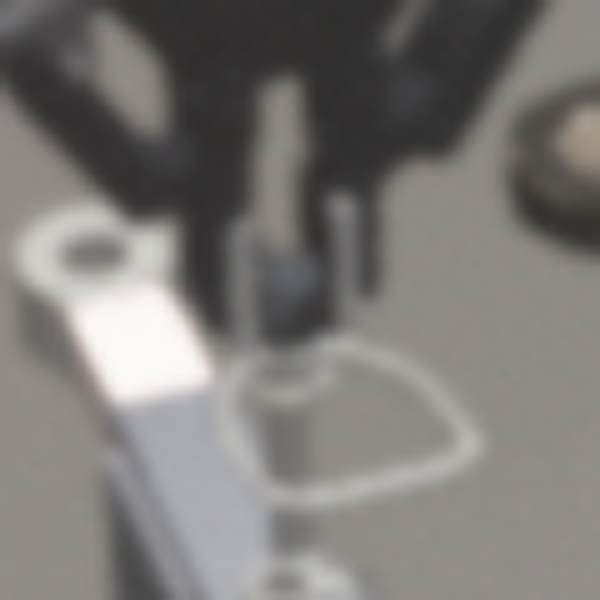

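Run:
```python
from st import *
import cv2
im=cv2.imread("pics/s9f.png")
big=cv2.resize(im[170:220,265:325],None,fx=12,fy=12,interpolation=cv2.INTER_CUBIC)
d=lambda X,c:cv2.circle(big,tuple(((proj("scene",X)-[265,170]+.5)*12-.5).astype(int).tolist()),3,c,-1)
p=np.array([512.3,4.4,186.4-15.5])
for k,X in pinpts(p,-.058).items(): d(X,(0,0,255))
d((512.1,4.9,107),(0,255,0));d((512.1,4.9,171),(0,255,0)); d((512.1,4.9,117),(0,255,0))
cv2.imwrite("pics/s10.png",big)
```

```text
(no output)
```

View pics/s10.png

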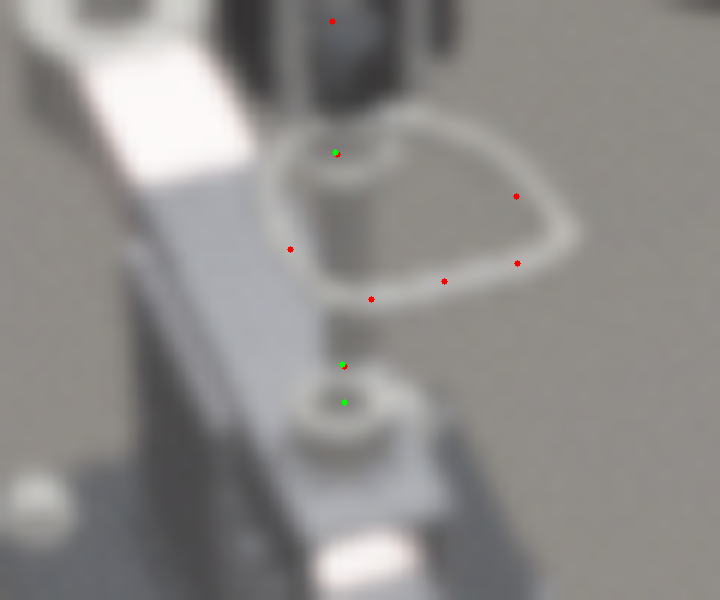

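```bash
python3 -m jog '[255,-0.008,0,-0.003,0, 255,-0.008,0.02,-0.003,0, 255,-0.008,0.04,-0.003,0, 255,-0.008,0.06,-0.003,0, 255,-0.008,0.08,-0.003,0, 255,-0.008,0.1,-0.003,0, 255,-0.008,0.11,-0.003,0, 255,-0.008,0.12,-0.003,0, 255,-0.008,0.13,-0.003,0, 255,-0.008,0.13,-0.003,0]'
python3 look.py s11 265 145 60 60 10
```

```text
time: 12.07
position: [512.1, 4.8, 174.1]
tcp_rot: [0.485, -0.485, 0.515, -0.515]
force: [-0.5, -0.2, -0.3]
finger_gap: 15.3
t 12.0667 pos [512.127   4.842 174.13 ] F [-0.508 -0.212 -0.306] T [ 0.13  -0.004  0.017] gap 15.334884302302424 q [-0.15   0.266 -0.202  1.103  0.     1.48 ]
x [-0.059 -0.998 -0.   ] y [-0.  0. -1.] z [ 0.998 -0.059 -0.   ]
shift/100 [-0.005 -0.099 -0.002]
zang -0.05928234357472031 turn share -0.0006122739559765699
```

View pics/s11.png

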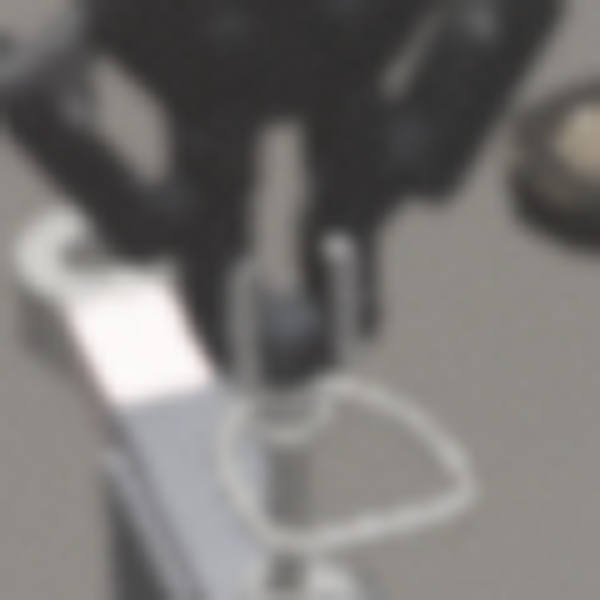

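```bash
python3 -m jog '[255,0,0.01,0,0, 255,0,0.02,0,0, 255,0,0.035,0,0, 255,0,0.05,0,0, 255,0,0.065,0,0, 255,0,0.08,0,0, 255,0,0.095,0,0, 255,0,0.11,0,0, 255,0,0.12,0,0, 255,0,0.12,0,0]'
python3 look.py s12 265 155 60 60 10
```

```text
time: 12.95
position: [512.1, 4.8, 162.0]
tcp_rot: [0.485, -0.485, 0.515, -0.514]
force: [-0.3, 1.9, -1.1]
finger_gap: 15.8
t 12.95 pos [512.068   4.813 162.03 ] F [-0.312  1.949 -1.117] T [0.471 0.315 0.017] gap 15.83347250590476 q [-0.15   0.273 -0.226  1.071  0.     1.48 ]
x [-0.059 -0.998 -0.   ] y [-0.  0. -1.] z [ 0.998 -0.059 -0.   ]
shift/100 [-0.005 -0.22  -0.001]
zang -0.059331766111120156 turn share -0.0006358714788810884
```

View pics/s12.png

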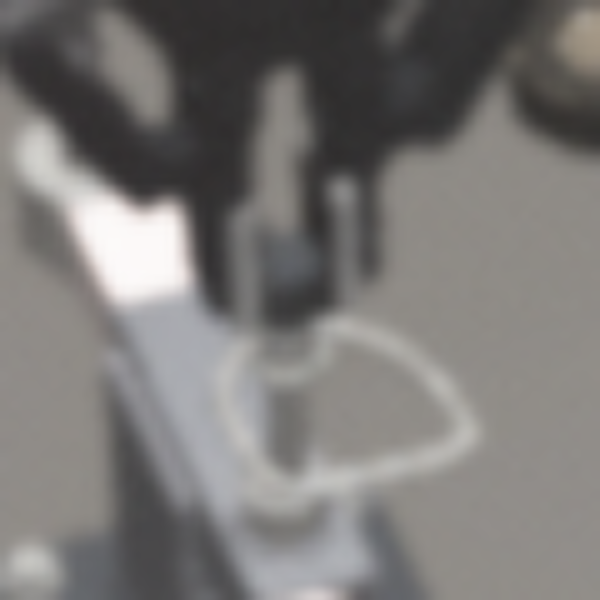

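```bash
python3 -m jog '[255,-0.004,0.005,0,0, 255,-0.004,0.01,0,0, 255,-0.004,0.015,0,0, 255,-0.004,0.018,0,0, 255,-0.004,0.018,0,0, 255,-0.004,0.018,0,0, 210,-0.004,0.018,0,0, 195,-0.004,0.018,0,0, 180,-0.004,0.018,0,0, 170,-0.004,0.018,0,0]' 20
python3 look.py s13 265 155 60 60 10
```

```text
time: 13.83
position: [512.5, 5.0, 160.6]
tcp_rot: [-0.485, 0.485, -0.514, 0.515]
force: [-0.1, -0.3, -0.1]
finger_gap: 28.7
t 13.8333 pos [512.498   4.999 160.643] F [-0.055 -0.281 -0.112] T [-0.006 -0.011  0.018] gap 28.69164692489899 q [-0.149  0.274 -0.229  1.067 -0.     1.481]
x [-0.059 -0.998  0.   ] y [ 0.001 -0.    -1.   ] z [ 0.998 -0.059  0.001]
shift/100 [-0.003 -0.234 -0.005]
zang -0.05938455362244994 turn share -0.0006610756589660911
```

View pics/s13.png

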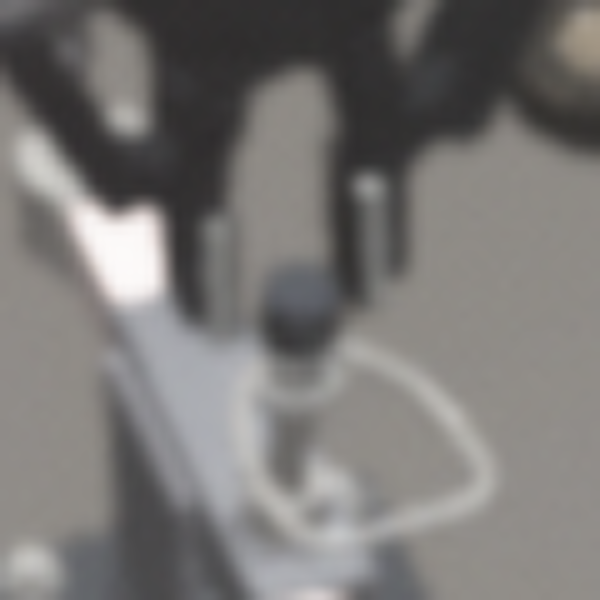

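```bash
python3 -m jog '[140,0,0,0,0, 140,0,-0.05,0,0, 140,0,-0.15,0,0, 140,0,-0.28,0,0, 140,0,-0.42,0,0, 140,0,-0.56,0,0, 140,0,-0.68,0,0, 180,-0.12,-0.75,0,0, 220,-0.26,-0.75,0,0, 255,-0.4,-0.75,0,0]' 40
python3 -m jog '[255,-0.12,0,0,0, 255,-0.24,0,0,0, 255,-0.36,0,0,0, 255,-0.48,0,0,0, 255,-0.6,0,0,0, 255,-0.7,0,0,0, 255,-0.8,0,0,0, 255,-0.9,0,0,0, 255,-1,0,0,0, 255,-1,0,0,0]'
python3 look.py s14 215 115 120 110 6
```

```text
time: 14.72
position: [514.8, 45.9, 236.1]
tcp_rot: [-0.485, 0.485, -0.515, 0.515]
force: [-0.4, 0.7, -0.9]
finger_gap: 2.6
time: 15.55
position: [520.6, 146.5, 235.4]
tcp_rot: [0.485, -0.485, 0.514, -0.514]
force: [-0.5, 0.4, -0.1]
finger_gap: 0.0
t 15.55 pos [520.585 146.507 235.402] F [-0.489  0.359 -0.08 ] T [0.028 0.046 0.045] gap 0.006149136050664696 q [0.123 0.289 0.    1.282 0.    1.752]
x [-0.058 -0.998 -0.   ] y [-0.  0. -1.] z [ 0.998 -0.058 -0.   ]
shift/100 [ 1.415  0.514 -0.004]
zang -0.058189166229358734 turn share -9.032022140548512e-05
```

View pics/s14.png

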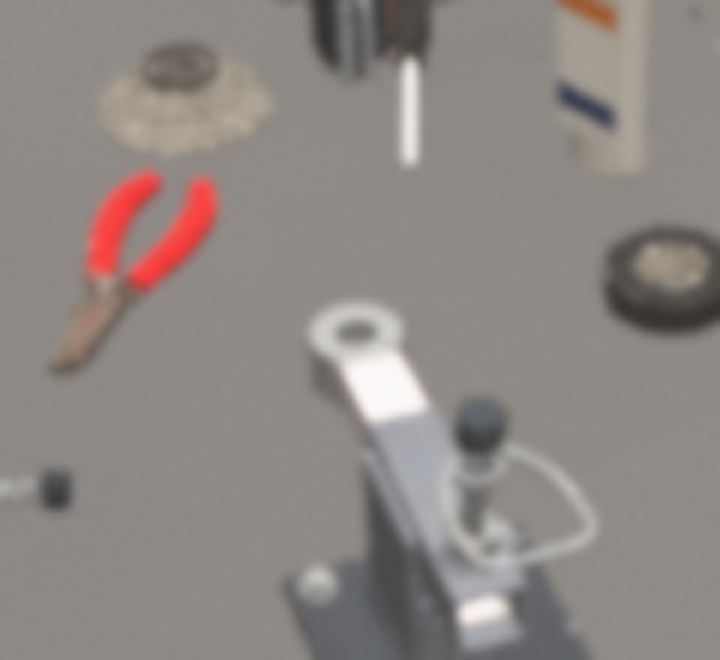

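```bash
python3 -m jog '[255,-0.12,0,0,0, 255,-0.24,0,0,0, 255,-0.36,0,0,0, 255,-0.48,0,0,0, 255,-0.6,0,-0.01,0, 255,-0.62,0.14,-0.01,0, 255,-0.62,0.3,-0.01,0, 255,-0.62,0.5,-0.01,0, 255,-0.62,0.7,-0.01,0, 255,-0.62,0.9,-0.01,0]'
python3 -m jog '[255,0,0.14,0,0, 255,0,0.28,0,0, 255,0,0.42,0,0, 255,0,0.54,0,0, 255,0,0.63,0,0, 255,0,0.7,0,0, 255,0,0.75,0,0, 255,0,0.75,0,0, 255,0.02,0.75,0,0, 255,0.04,0.75,0,0]'
python3 look.py s15 215 115 120 110 6
```

```text
time: 16.43
position: [523.1, 207.8, 144.6]
tcp_rot: [-0.485, 0.485, -0.514, 0.515]
force: [1.1, -0.4, 0.8]
finger_gap: -0.5
time: 17.27
position: [523.3, 202.9, 71.0]
tcp_rot: [-0.485, 0.485, -0.514, 0.515]
force: [0.9, 1.2, 0.7]
finger_gap: 0.0
t 17.2667 pos [523.275 202.901  70.993] F [0.853 1.227 0.668] T [ 0.033 -0.01  -0.002] gap 0.017407294833174162 q [ 0.225  0.419 -0.266  0.884 -0.     1.855]
x [-0.059 -0.998 -0.   ] y [ 0.001  0.    -1.   ] z [ 0.998 -0.059  0.001]
shift/100 [ 1.979 -1.13   0.005]
zang -0.05916564998123521 turn share -0.0005565568692856425
```

View pics/s15.png

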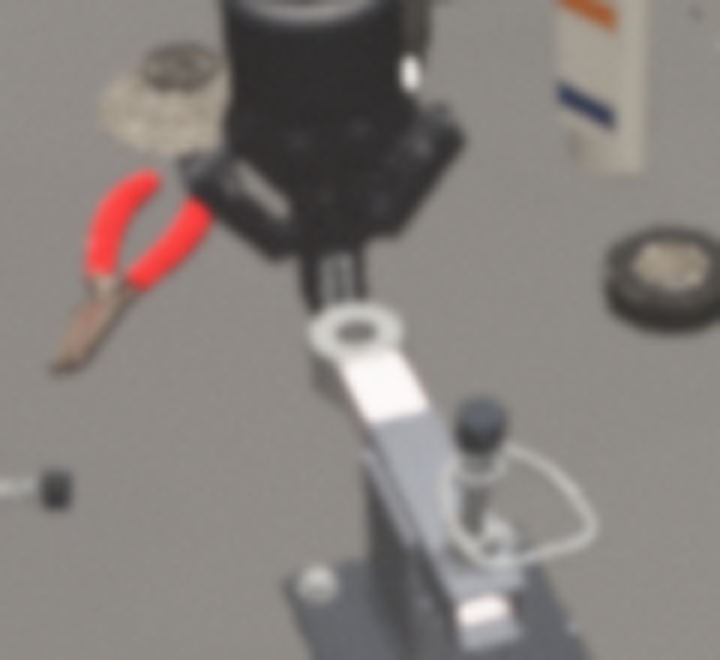

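```bash
python3 -m jog '[255,0.01,0,0,0, 255,0.02,0,0,0, 255,0.03,0,0,0, 255,0.04,0,0,0, 255,0.05,0,0,0, 255,0.06,0,0,0, 255,0.07,0,0,0, 255,0.08,0,0,0, 255,0.09,0,0,0, 255,0.1,0,0,0]'
python3 -m jog '[255,0.006,0,0,0, 255,0.012,0,0,0, 255,0.018,0,0,0, 255,0.024,0,0,0, 255,0.03,0,0,0, 255,0.036,0,0,0, 255,0.042,0,0,0, 255,0.048,0,0,0, 255,0.054,0,0,0, 255,0.06,0,0,0]'
python3 -c "
from st import *
show()"
```

```text
time: 18.15
position: [522.4, 193.1, 70.5]
tcp_rot: [0.485, -0.485, 0.515, -0.514]
force: [0.6, 3.2, -0.1]
finger_gap: -0.3
time: 18.98
position: [522.0, 186.9, 70.5]
tcp_rot: [0.485, -0.485, 0.515, -0.515]
force: [-0.2, 4.6, -0.3]
finger_gap: 0.3
t 18.9833 pos [522.022 186.908  70.482] F [-0.188  4.579 -0.347] T [ 0.985 -0.007  0.019] gap 0.26328759182982 q [ 0.197  0.41  -0.284  0.877  0.     1.827]
x [-0.059 -0.998 -0.   ] y [ 0.  0. -1.] z [ 0.998 -0.059  0.   ]
```

```bash
python3 -m jog '[255,0.005,0,0,0, 255,0.01,0,0,0, 255,0.015,0,0,0, 255,0.02,0,0,0, 255,0.025,0,0,0, 255,0.03,0,0,0, 255,0.035,0,0,0, 255,0.04,0,0,0, 255,0.045,0,0,0, 255,0.05,0,0,0]'
python3 look.py s16 215 115 120 110 6
```

```text
time: 19.82
position: [521.8, 182.1, 70.5]
tcp_rot: [0.485, -0.485, 0.515, -0.514]
force: [0.7, 7.1, -0.1]
finger_gap: -0.2
t 19.8167 pos [521.778 182.149  70.501] F [ 0.736  7.125 -0.139] T [ 1.437 -0.037 -0.009] gap -0.19515880930322765 q [ 0.188  0.407 -0.289  0.874  0.001  1.818]
x [-0.059 -0.998 -0.001] y [ 0.     0.001 -1.   ] z [ 0.998 -0.059  0.   ]
shift/100 [ 1.77  -1.136  0.007]
zang -0.059157503921775705 turn share -0.000552667412396579
```

View pics/s16.png

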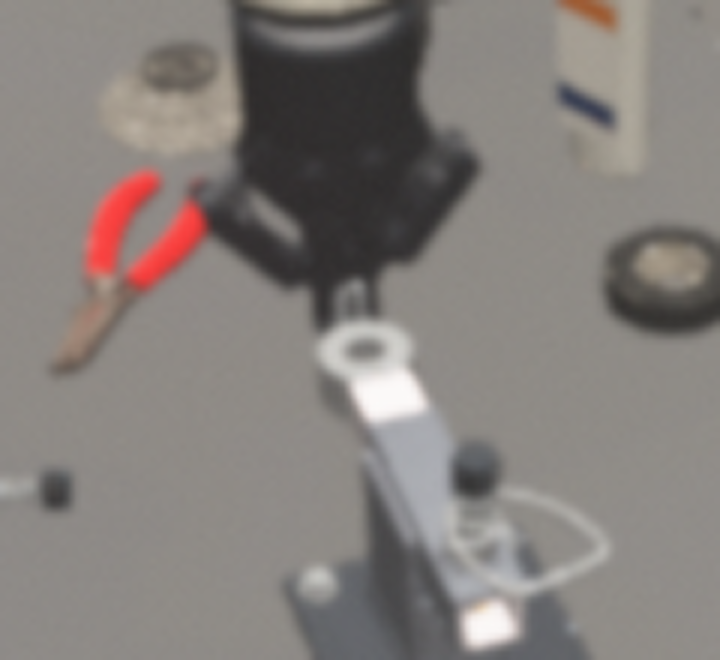

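Run:
```python
from st import *
import cv2
im=cv2.imread("pics/s16f.png")
big=cv2.resize(im[180:225,280:325],None,fx=14,fy=14,interpolation=cv2.INTER_CUBIC)
d=lambda X,c:cv2.circle(big,tuple(((proj("scene",X)-[280,180]+.5)*14-.5).astype(int).tolist()),3,c,-1)
for h,c in((5,(0,0,255)),(10,(0,255,0)),(15,(255,0,0))):
  for k,X in pinpts((512.1,4.9,107+h),-.058).items():
    if k!="tip": d(X,c)
cv2.imwrite("pics/s17.png",big)
```

```text
(no output)
```

View pics/s17.png

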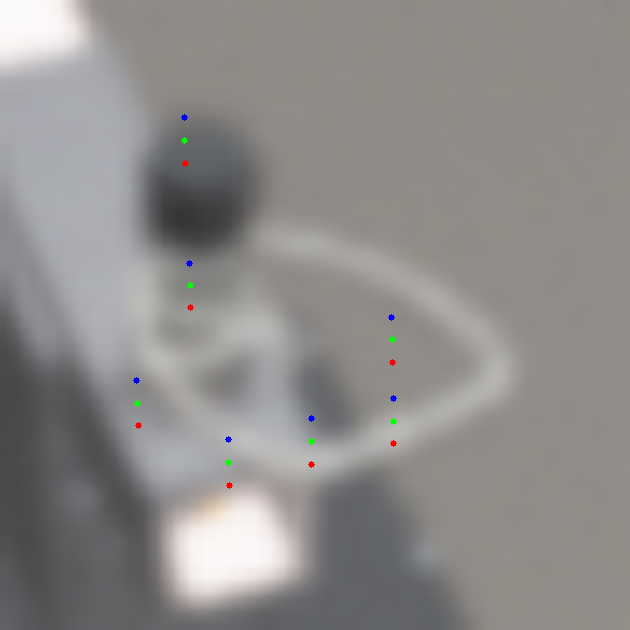

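Run:
```python
from st import *
import cv2
im=cv2.imread("pics/s16f.png")
big=cv2.resize(im[180:225,280:325],None,fx=14,fy=14,interpolation=cv2.INTER_CUBIC)
d=lambda X,c:cv2.circle(big,tuple(((proj("scene",X)-[280,180]+.5)*14-.5).astype(int).tolist()),3,c,-1)
for y,c in((0.1,(0,0,255)),(.25,(0,255,0)),(.4,(255,0,0))):
  for k,X in pinpts((512.8,4.9,107+7),y).items():
    if k!="tip": d(X,c)
cv2.imwrite("pics/s18.png",big)
```

```text
(no output)
```

View pics/s18.png

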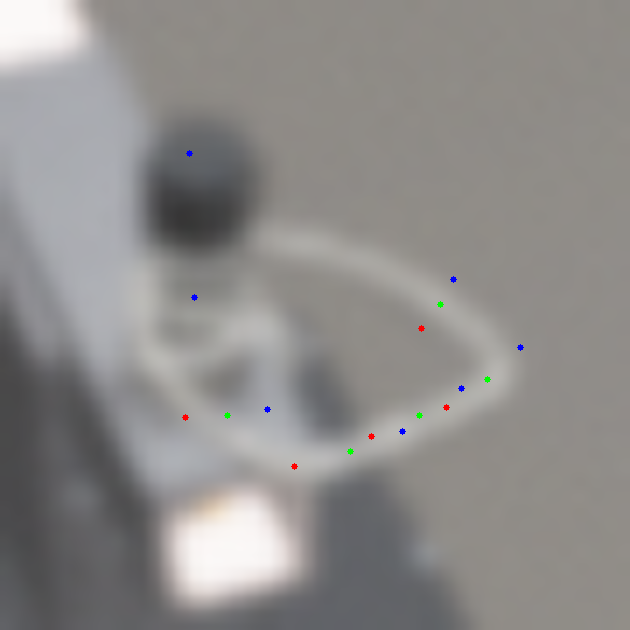

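```bash
python3 -m jog '[255,-0.02,0,0,0, 255,-0.04,0,0,0, 255,-0.07,0,0,0, 255,-0.11,0,0,0, 255,-0.15,-0.1,0,0, 255,-0.15,-0.25,0,0, 255,-0.15,-0.42,0,0, 255,-0.15,-0.6,0,0, 255,-0.15,-0.8,0,0, 200,-0.15,-1,0,0]'
python3 - <<'E'
from st import *
import cv2
show((512.2,5.2,190))
s=cams.snapshot("scene")[:,:,::-1];t=cams.snapshot("top")[:,:,::-1]
cv2.imwrite("pics/s19f.png",s);cv2.imwrite("pics/t19f.png",t)
a=cv2.resize(s[180:225,280:325],None,fx=9,fy=9,interpolation=cv2.INTER_CUBIC)
b=cv2.resize(t[205:250,300:345],None,fx=9,fy=9,interpolation=cv2.INTER_CUBIC)
cv2.imwrite("pics/c19.png",np.hstack([a,b])[:, :800])
E
```

```text
time: 20.7
position: [522.3, 196.9, 171.3]
tcp_rot: [-0.485, 0.485, -0.515, 0.515]
force: [0.4, -0.3, 1.2]
finger_gap: 10.5
t 20.7 pos [522.348 196.944 171.307] F [ 0.446 -0.32   1.25 ] T [ 0.032 -0.023  0.007] gap 10.496638493225488 q [ 0.215  0.344 -0.094  1.133 -0.     1.845]
x [-0.059 -0.998  0.001] y [-0.    -0.001 -1.   ] z [ 0.998 -0.059 -0.   ]
shift/100 [ 1.92  -0.186  0.012]
```

View pics/c19.png

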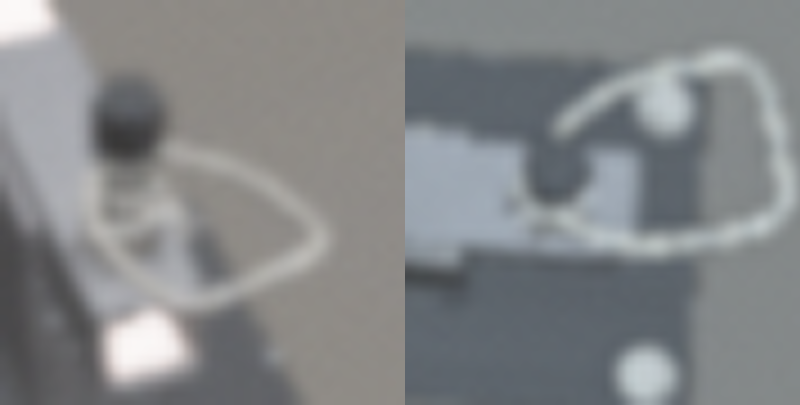

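```bash
cat > ov.py <<'E'
from st import *
import cv2,sys
def ov(src,out,cam,box,f,poses,cols=((0,0,255),(0,255,0),(255,0,0))):
    im=cv2.imread(src);x,y,w,h=box
    big=cv2.resize(im[y:y+h,x:x+w],None,fx=f,fy=f,interpolation=cv2.INTER_CUBIC)
    for (o,yaw,th),c in zip(poses,cols):
        for k,X in pinpts(o,yaw,th).items():
            if k!="tip":
                u=((proj(cam,X)-[x,y]+.5)*f-.5).astype(int);cv2.circle(big,tuple(u.tolist()),3,c,-1)
    cv2.imwrite(out,big)
E
python3 - <<'E'
from ov import *
o=(511.6,5.2,114)
ov("pics/t19f.png","pics/o19.png","top",(305,205,45,40),14,[(o,a,-.1745) for a in(.1,.2,.3)])
E
```

```text
(no output)
```

View pics/o19.png

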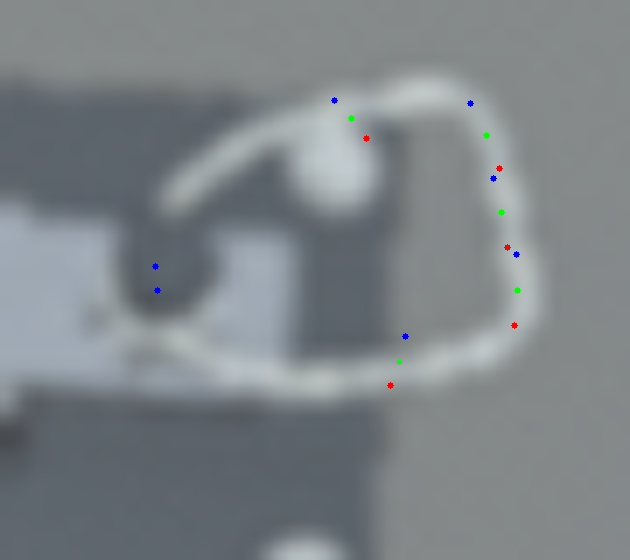

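```bash
python3 -m jog '[140,0.03,-0.05,0,0, 100,0.1,-0.1,0,0, 60,0.22,-0.15,0,0, 60,0.34,-0.15,0,0, 60,0.46,-0.15,0,0, 60,0.58,-0.15,0,0, 60,0.7,-0.15,0,0, 60,0.8,-0.15,0,0, 60,0.9,-0.15,0,0, 60,1,-0.15,0,0]'
python3 -m jog '[60,0.12,0,0,-0.02, 60,0.25,0,0,-0.04, 60,0.38,0,0,-0.06, 60,0.51,0,0,-0.08, 60,0.63,0,0,-0.1, 60,0.74,0,0,-0.123, 60,0.83,0,0.005,-0.123, 60,0.9,0,0.01,-0.123, 60,0.92,0,0.01,-0.123, 60,0.92,0,0.01,-0.123]'
python3 -c "
from st import *
show((512.2,5.2,129),0.2)"
```

```text
time: 21.63
position: [516.6, 96.0, 185.4]
tcp_rot: [0.485, -0.485, 0.515, -0.515]
force: [1.1, 1.1, -0.2]
finger_gap: 65.3
time: 22.47
position: [512.3, 4.8, 185.5]
tcp_rot: [0.547, -0.547, 0.449, -0.449]
force: [0.1, 0.3, -0.6]
finger_gap: 65.5
t 22.4667 pos [512.26    4.775 185.473] F [ 0.146  0.306 -0.592] T [ 0.001 -0.011 -0.001] gap 65.50671718861406 q [-0.15   0.26  -0.179  1.132  0.     1.224]
x [ 0.195 -0.981 -0.   ] y [ 0.  0. -1.] z [0.981 0.195 0.   ]
shift/100 [-0.004  0.565  0.   ]
zang 0.19659331025801263 turn share -0.001626574536053208
```

```bash
python3 -m jog '[60,-0.003,0.08,0,0, 60,-0.003,0.16,0,0, 60,-0.003,0.24,0,0, 60,-0.003,0.32,0,0, 60,-0.003,0.4,0,0, 60,-0.003,0.46,0,0, 60,-0.003,0.51,0,0, 60,-0.003,0.54,0,0, 60,-0.003,0.555,0,0, 60,-0.003,0.555,0,0]'
python3 -m jog '[120,0,0,0,0, 150,0,0,0,0, 170,0,0,0,0, 190,0,0,0,0, 210,0,0,0,0, 230,0,0,0,0, 255,0,0,0,0, 255,0,0,0,0, 255,0,0,0,0, 255,0,0,0,0]' 50
python3 look.py s20 280 180 45 45 14
```

```text
time: 23.3
position: [512.2, 5.4, 129.8]
tcp_rot: [-0.547, 0.547, -0.448, 0.448]
force: [-0.4, -0.8, -0.8]
finger_gap: 64.9
time: 24.13
position: [512.2, 5.4, 130.0]
tcp_rot: [-0.547, 0.547, -0.448, 0.448]
force: [-0.8, -0.3, 2.9]
finger_gap: 15.4
t 24.1333 pos [512.169   5.422 130.036] F [-0.756 -0.325  2.872] T [-0.088  0.319 -0.006] gap 15.391675371157053 q [-0.149  0.295 -0.288  0.988 -0.     1.224]
x [ 0.197 -0.98   0.   ] y [ 0. -0. -1.] z [0.98  0.197 0.   ]
shift/100 [ 0.001 -0.54  -0.002]
zang 0.1982901105753009 turn share 0.1223695138908827
```

View pics/s20.png

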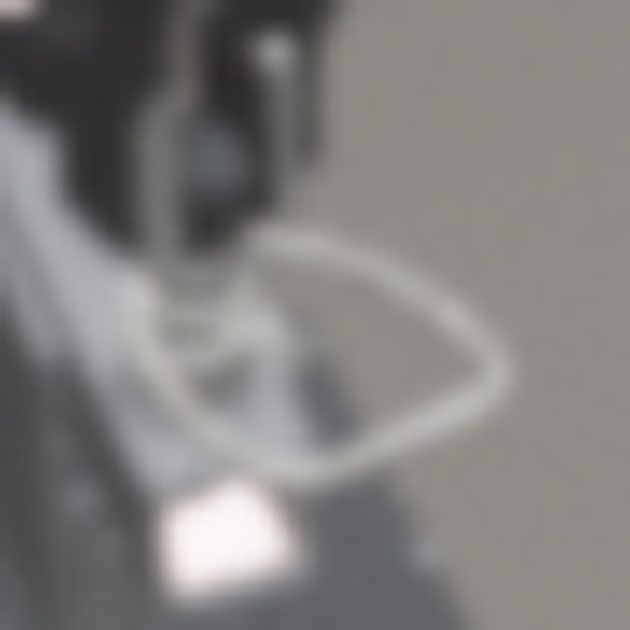

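Gripped, with the knob at (212,160) of the crop. Now I turn the pin by +0.122 and look.

```bash
python3 -m jog '[255,0,0,0,0.02, 255,0,0,0,0.04, 255,0,0,0,0.06, 255,0,0,0,0.08, 255,0,0,0,0.1, 255,0,0,0,0.12, 255,0,0,0,0.123, 255,0,0,0,0.123, 255,0,0,0,0.123, 255,0,0,0,0.123]'
python3 look.py s21 280 180 45 45 14
python3 - <<'E'
from ov import *
ov("pics/s21f.png","pics/o21.png","scene",(280,180,45,45),14,[((512.8,4.9,114.5),a,-.1745) for a in(-.15,-.057,.04)])
E
```

```text
time: 25.02
position: [512.1, 5.5, 130.0]
tcp_rot: [0.485, -0.485, 0.514, -0.514]
force: [-2.3, -0.8, 3.2]
finger_gap: 16.1
t 25.0167 pos [512.073   5.463 129.959] F [-2.277 -0.826  3.178] T [-0.172  0.525 -0.022] gap 16.13695074684122 q [-0.149  0.295 -0.288  0.988 -0.     1.481]
x [-0.058 -0.998  0.   ] y [-0. -0. -1.] z [ 0.998 -0.058 -0.   ]
shift/100 [ 0.002 -0.54  -0.001]
zang -0.058357808966456516 turn share -0.00017084119708242896
```

View pics/o21.png

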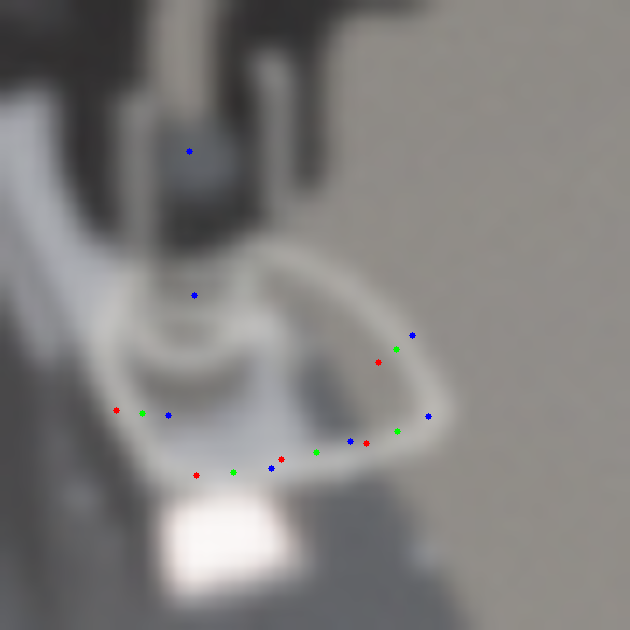

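```bash
python3 -m jog '[255,0,0,0,0, 255,0,0,0,0, 255,0,0.005,0,0, 255,0,0.01,0,0, 255,0,0.015,0,0, 255,0,0.02,0,0, 255,0,0.025,0,0, 255,0,0.03,0,0, 255,0,0.035,0,0, 255,0,0.035,0,0]' 90
python3 -c "
from st import *
show()"
```

```text
time: 25.9
position: [512.1, 5.5, 126.4]
tcp_rot: [0.485, -0.485, 0.515, -0.514]
force: [-1.8, 0.1, 1.4]
finger_gap: 14.4
t 25.9 pos [512.116   5.543 126.386] F [-1.848  0.135  1.361] T [-0.057  0.345 -0.028] gap 14.446009361277694 q [-0.148  0.298 -0.294  0.979  0.     1.481]
x [-0.059 -0.998 -0.   ] y [-0.  0. -1.] z [ 0.998 -0.059 -0.   ]
```

```bash
python3 -m jog '[255,0,0.004,0,0, 255,0,0.008,0,0, 255,0,0.012,0,0, 255,0,0.016,0,0, 255,0,0.02,0,0, 255,0,0.024,0,0, 255,0,0.028,0,0, 255,0,0.03,0,0, 255,0,0.03,0,0, 255,0,0.03,0,0]'
python3 look.py s22 280 180 45 45 14
python3 - <<'E'
from ov import *
ov("pics/s22f.png","pics/o22.png","scene",(280,180,45,45),14,[((512.8,4.9,107+a),-.057,-.1745) for a in(0,4,8)])
E
```

```text
time: 26.73
position: [512.1, 5.5, 123.3]
tcp_rot: [0.485, -0.485, 0.515, -0.515]
force: [-2.0, -0.5, 0.4]
finger_gap: 14.2
t 26.7333 pos [512.104   5.502 123.337] F [-2.019 -0.537  0.413] T [-0.13   0.451  0.03 ] gap 14.182861081630989 q [-0.149  0.3   -0.3    0.971  0.     1.482]
x [-0.059 -0.998 -0.   ] y [-0.  0. -1.] z [ 0.998 -0.059 -0.   ]
shift/100 [ 0.002 -0.607 -0.001]
zang -0.059301349972930385 turn share -0.0006213488426531369
```

View pics/o22.png

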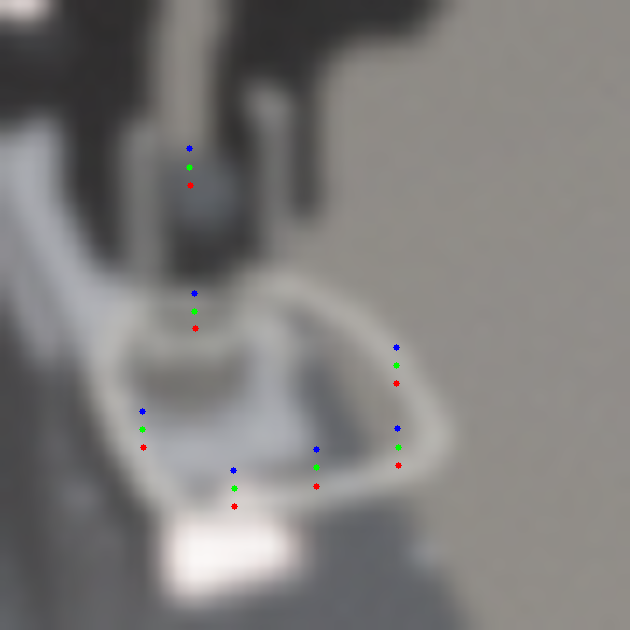

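```bash
python3 -m jog '[255,0,0.004,0,0, 255,0,0.008,0,0, 255,0,0.012,0,0, 255,0,0.016,0,0, 255,0,0.02,0,0, 255,0,0.024,0,0, 255,0,0.028,0,0, 255,0,0.03,0,0, 255,0,0.03,0,0, 255,0,0.03,0,0]'
python3 -c "
from st import *
show()"
```

```text
time: 27.62
position: [512.5, 5.5, 122.6]
tcp_rot: [-0.486, 0.484, -0.514, 0.515]
force: [-12.7, 2.0, 37.3]
finger_gap: 14.3
t 27.6167 pos [512.507   5.509 122.6  ] F [-12.717   2.039  37.284] T [ 0.292  2.913 -0.003] gap 14.337180461780841 q [-0.148  0.3   -0.303  0.966 -0.     1.482]
x [-0.059 -0.998  0.   ] y [ 0.002 -0.    -1.   ] z [ 0.998 -0.059  0.003]
```

```bash
python3 -m jog '[255,0,-0.02,0,0, 255,0,-0.02,0,0, 255,0,-0.02,0,0, 255,0,-0.02,0,0, 255,0,-0.02,0,0, 255,0,-0.02,0,0, 255,0,-0.02,0,0, 255,0,-0.02,0,0, 255,0,-0.02,0,0, 255,0,-0.02,0,0]'
python3 look.py s23 280 180 45 45 14
python3 - <<'E'
from ov import *
ov("pics/s23f.png","pics/o23.png","scene",(280,180,45,45),14,[((512.8,4.9,107+a),-.057,-.1745) for a in(0,4,8)])
E
```

```text
time: 28.45
position: [512.3, 5.5, 122.9]
tcp_rot: [-0.485, 0.485, -0.514, 0.515]
force: [-4.8, 1.4, 12.6]
finger_gap: 14.4
t 28.45 pos [512.311   5.493 122.868] F [-4.764  1.41  12.647] T [0.088 1.17  0.003] gap 14.391608379825128 q [-0.148  0.3   -0.301  0.969  0.     1.482]
x [-0.059 -0.998 -0.   ] y [ 0.001 -0.    -1.   ] z [ 0.998 -0.059  0.001]
shift/100 [ 0.002 -0.611 -0.003]
zang -0.05931881498126774 turn share -0.0006296877698772162
```

View pics/o23.png

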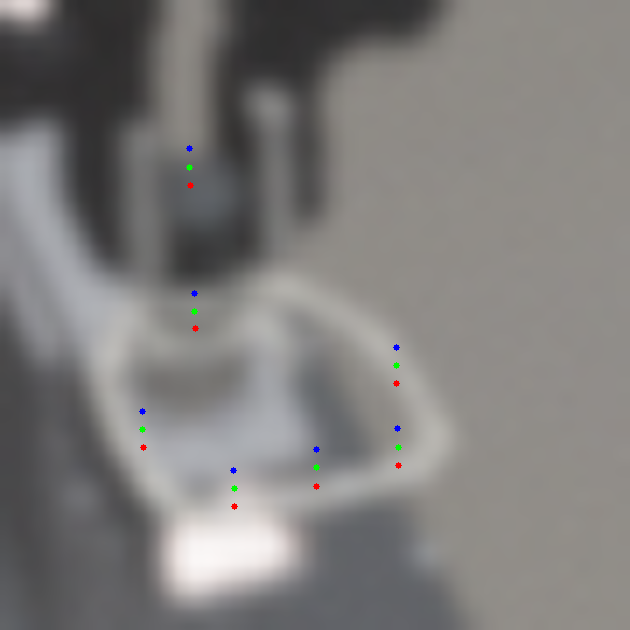

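```bash
python3 -m jog '[210,0,-0.02,0,0, 180,0,-0.02,0,0, 160,0,-0.02,0,0, 150,0,-0.02,0,0, 150,0,-0.1,0,0, 150,0,-0.2,0,0, 150,0,-0.3,0,0, 180,0,-0.36,0,0, 220,0,-0.36,0,0, 255,0,-0.36,0,0]' 40
python3 look.py s24 280 180 45 45 14
python3 - <<'E'
from ov import *
ov("pics/s24f.png","pics/o24.png","scene",(280,180,45,45),14,[((512.8,4.9,107+a),-.057,-.1745) for a in(0,4,8)])
E
```

```text
time: 29.33
position: [512.3, 5.4, 158.6]
tcp_rot: [-0.485, 0.485, -0.514, 0.515]
force: [-0.7, -0.2, -0.2]
finger_gap: 1.7
t 29.3333 pos [512.32    5.438 158.642] F [-0.742 -0.157 -0.155] T [-0.023 -0.026 -0.039] gap 1.704870366448508 q [-0.149  0.275 -0.233  1.062 -0.     1.482]
x [-0.059 -0.998  0.   ] y [ 0.001 -0.    -1.   ] z [ 0.998 -0.059  0.001]
shift/100 [ 0.002 -0.254 -0.003]
zang -0.059282970637124 turn share -0.0006125733562201357
```

View pics/o24.png

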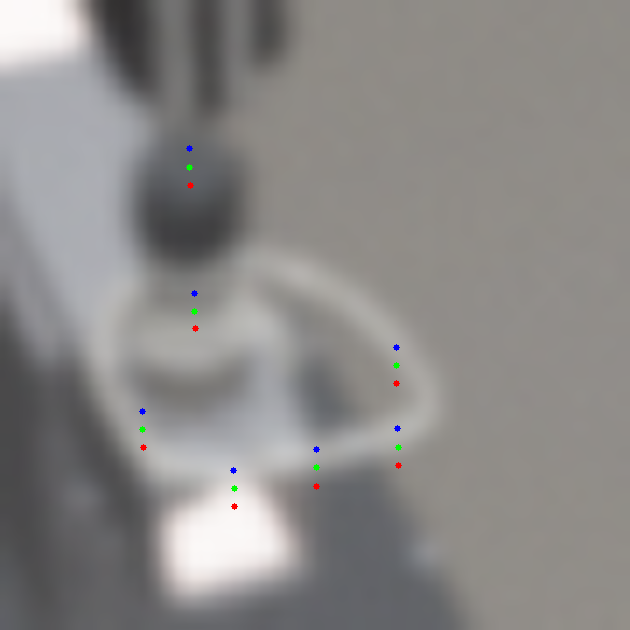

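```bash
python3 -m jog '[255,0,0.02,0,0, 255,0,0.04,0,0, 255,0,0.06,0,0, 255,0,0.08,0,0, 255,0,0.095,0,0, 255,0,0.105,0,0, 255,0,0.115,0,0, 255,0,0.125,0,0, 255,0,0.13,0,0, 255,0,0.13,0,0]' 
python3 -m jog '[255,0,0.003,0,0, 255,0,0.006,0,0, 255,0,0.009,0,0, 255,0,0.012,0,0, 255,0,0.015,0,0, 255,0,0.018,0,0, 255,0,0.02,0,0, 255,0,0.02,0,0, 255,0,0.02,0,0, 255,0,0.02,0,0]'
```

```text
time: 30.22
position: [512.1, 5.5, 145.4]
tcp_rot: [0.485, -0.485, 0.515, -0.515]
force: [0.1, 0.2, 0.3]
finger_gap: 0.2
time: 31.05
position: [512.2, 5.5, 143.5]
tcp_rot: [-0.485, 0.485, -0.515, 0.515]
force: [0.7, 1.3, 0.0]
finger_gap: 0.3
```

```bash
python3 -m jog '[255,0,0.003,0,0, 255,0,0.006,0,0, 255,0,0.009,0,0, 255,0,0.012,0,0, 255,0,0.015,0,0, 255,0,0.018,0,0, 255,0,0.02,0,0, 255,0,0.02,0,0, 255,0,0.02,0,0, 255,0,0.02,0,0]'
python3 look.py s25 280 180 45 45 14
```

```text
time: 31.88
position: [512.2, 5.4, 141.5]
tcp_rot: [-0.485, 0.485, -0.515, 0.515]
force: [1.1, -0.3, 3.0]
finger_gap: -0.3
t 31.8833 pos [512.249   5.426 141.54 ] F [ 1.126 -0.3    3.012] T [-0.115 -0.017  0.088] gap -0.2715275435827067 q [-0.149  0.287 -0.266  1.018 -0.     1.482]
x [-0.059 -0.998  0.   ] y [ 0. -0. -1.] z [ 0.998 -0.059  0.   ]
shift/100 [ 0.001 -0.425 -0.002]
zang -0.05936293700296426 turn share -0.0006507544834338136
```

View pics/s25.png

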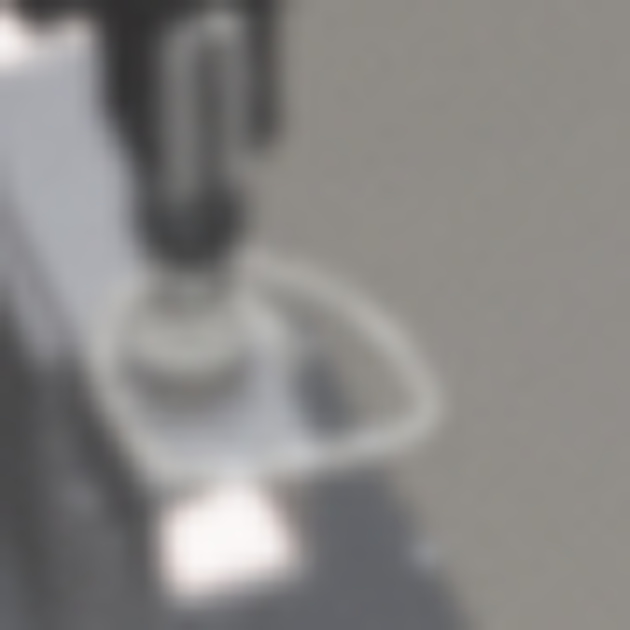

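```bash
python3 -m jog '[255,0,0.002,0,0, 255,0,0.004,0,0, 255,0,0.006,0,0, 255,0,0.008,0,0, 255,0,0.01,0,0, 255,0,0.011,0,0, 255,0,0.012,0,0, 255,0,0.012,0,0, 255,0,0.012,0,0, 255,0,0.012,0,0]'
```

```text
time: 32.77
position: [512.1, 5.5, 140.2]
tcp_rot: [0.485, -0.485, 0.515, -0.515]
force: [-0.3, -0.9, 3.1]
finger_gap: -0.2
```

```bash
python3 -m jog '[255,0,0.002,0,0, 255,0,0.004,0,0, 255,0,0.006,0,0, 255,0,0.008,0,0, 255,0,0.01,0,0, 255,0,0.011,0,0, 255,0,0.012,0,0, 255,0,0.012,0,0, 255,0,0.012,0,0, 255,0,0.012,0,0]'
python3 -c "
from st import *
show()"
```

```text
time: 33.6
position: [512.2, 5.4, 139.3]
tcp_rot: [-0.485, 0.485, -0.515, 0.515]
force: [-1.5, -0.9, 7.2]
finger_gap: 0.1
t 33.6 pos [512.194   5.445 139.307] F [-1.525 -0.944  7.192] T [-0.082  0.318  0.01 ] gap 0.09149919452351182 q [-0.149  0.288 -0.271  1.012 -0.     1.482]
x [-0.059 -0.998  0.   ] y [ 0. -0. -1.] z [ 0.998 -0.059  0.   ]
```

```bash
python3 -m jog '[255,0,0.001,0,0, 255,0,0.002,0,0, 255,0,0.003,0,0, 255,0,0.004,0,0, 255,0,0.005,0,0, 255,0,0.006,0,0, 255,0,0.007,0,0, 255,0,0.007,0,0, 255,0,0.007,0,0, 255,0,0.007,0,0]'
python3 look.py s26 280 180 45 45 14
python3 - <<'E'
from ov import *
ov("pics/s26f.png","pics/o26.png","scene",(280,180,45,45),14,[((512.3,4.9,107+a),-.057,-.1745) for a in(0,4)])
E
```

```text
time: 34.43
position: [512.3, 5.4, 139.1]
tcp_rot: [-0.485, 0.485, -0.514, 0.515]
force: [-3.2, -1.2, 15.5]
finger_gap: 0.1
t 34.4333 pos [512.284   5.37  139.146] F [-3.183 -1.19  15.462] T [-0.128  0.821  0.031] gap 0.10036770258010572 q [-0.149  0.288 -0.271  1.01  -0.     1.482]
x [-0.059 -0.998  0.   ] y [ 0.001 -0.    -1.   ] z [ 0.998 -0.059  0.001]
shift/100 [ 0.001 -0.449 -0.002]
zang -0.05934406633530358 turn share -0.000641744403320875
```

View pics/o26.png

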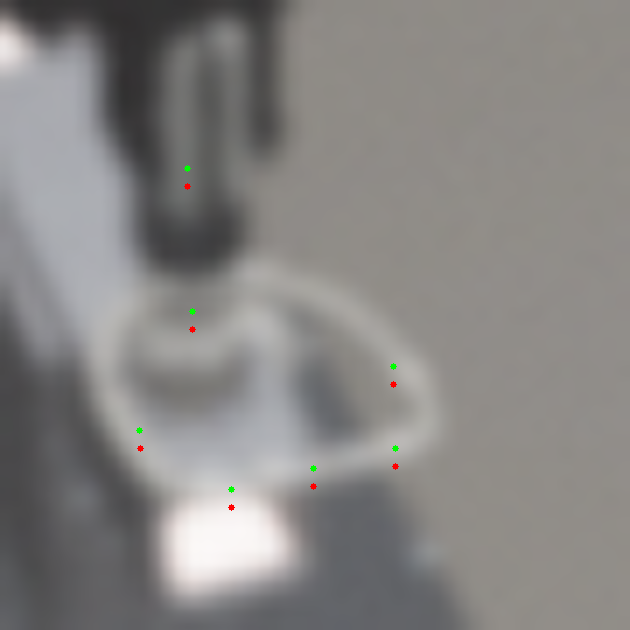

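```bash
python3 -m jog '[255,0,0.001,0,0, 255,0,0.002,0,0, 255,0,0.003,0,0, 255,0,0.004,0,0, 255,0,0.005,0,0, 255,0,0.005,0,0, 255,0,0.005,0,0, 255,0,0.005,0,0, 255,0,0.005,0,0, 255,0,0.005,0,0]'
```

```text
time: 35.32
position: [512.4, 5.4, 139.1]
tcp_rot: [-0.485, 0.485, -0.514, 0.515]
force: [-6.2, -1.1, 22.0]
finger_gap: -0.2
```

Run:
```python
import cv2,numpy as np
ims={k:cv2.cvtColor(cv2.imread(f"pics/{k}f.png"),cv2.COLOR_BGR2GRAY) for k in("s19","s21","s22","s23","s24","s25","s26")}
for a in ims: print(a,[ims[a][205:220,c].tolist() for c in (305,)],)
rows=[np.hstack([cv2.resize(ims[a][185:220,283:314],None,fx=8,fy=8,interpolation=cv2.INTER_CUBIC) for a in r]) for r in(("s21","s23","s26"),)]
cv2.imwrite("pics/cmp.png",rows[0])
```

```text
s19 [[139, 138, 134, 127, 122, 124, 147, 165, 145, 114, 101, 99, 98, 99, 98]]
s21 [[141, 139, 136, 130, 123, 123, 148, 171, 155, 119, 104, 101, 100, 98, 99]]
s22 [[143, 139, 135, 129, 122, 115, 109, 115, 145, 166, 144, 113, 100, 98, 99]]
s23 [[147, 139, 136, 129, 123, 114, 109, 112, 140, 167, 150, 116, 101, 100, 99]]
s24 [[139, 139, 135, 131, 127, 146, 173, 157, 123, 105, 102, 100, 100, 100, 99]]
s25 [[138, 138, 135, 131, 127, 140, 166, 160, 128, 107, 101, 100, 99, 99, 98]]
s26 [[137, 135, 134, 131, 123, 121, 144, 169, 151, 118, 104, 100, 101, 100, 100]]
```

View pics/cmp.png

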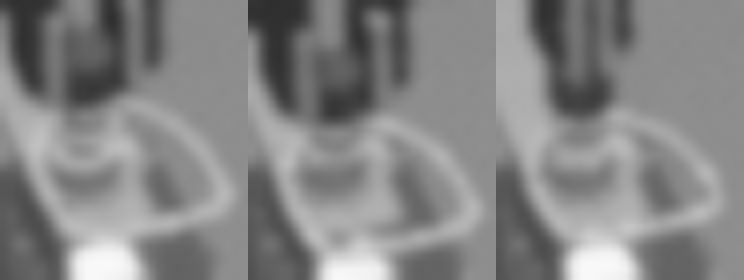

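```bash
python3 -m jog '[255,0,-0.03,0,0, 255,0,-0.08,0,0, 255,0,-0.16,0,0, 255,0,-0.24,0,0, 255,0,-0.32,0,0, 255,0,-0.4,0,0, 255,0,-0.48,0,0, 255,0,-0.56,0,0, 255,0,-0.6,0,0, 255,0,-0.6,0,0]'
python3 look.py s27 280 180 45 45 14
python3 - <<'E'
from ov import *
im=cv2.cvtColor(cv2.imread("pics/s27f.png"),6);print(im[205:220,305])
ov("pics/s27f.png","pics/o27.png","scene",(280,180,45,45),14,[((512.3,4.9,107+a),-.057,-.1745) for a in(0,4,8)])
E
```

```text
time: 36.15
position: [512.6, 5.4, 198.9]
tcp_rot: [-0.485, 0.485, -0.514, 0.515]
force: [-1.2, 0.0, 0.0]
finger_gap: 0.3
t 36.15 pos [512.594   5.41  198.869] F [-1.207  0.048  0.02 ] T [ 0.057 -0.02  -0.014] gap 0.2730722197014219 q [-0.149  0.253 -0.151  1.165 -0.     1.482]
x [-0.059 -0.998  0.   ] y [ 0.001 -0.    -1.   ] z [ 0.998 -0.059  0.001]
shift/100 [ 0.001  0.149 -0.006]
zang -0.059304644845328186 turn share -0.0006229220283400413
[137 136 133 129 121 122 147 171 152 118 100 100  99 100  99]
```

View pics/o27.png

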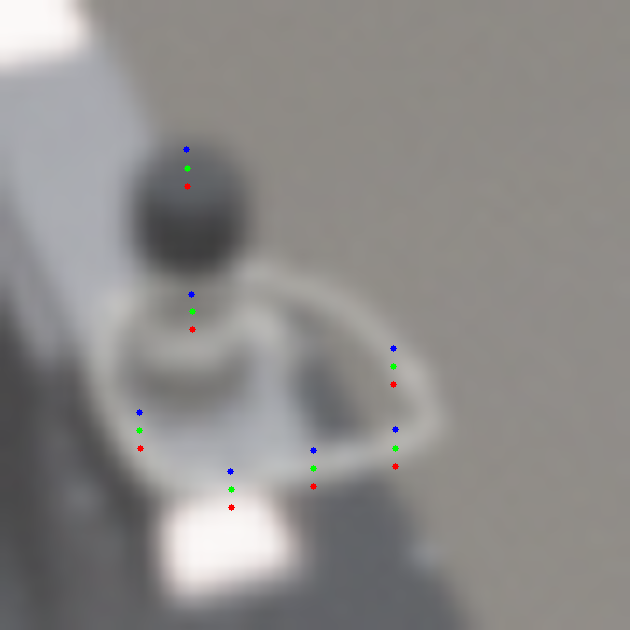

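Run:
```python
from ov import *
ov("pics/scene0.png","pics/o0.png","scene",(335,282,45,45),14,[((516.25,-290.5,64),.085,-.1745)])
s=lambda n,a,b:np.linalg.norm(proj(n,a)-proj(n,b))
print(s("scene",(516,-290,64),(516,-290,96)),s("scene",(512,5,107),(512,5,139)))
```

```text
9.737618309473934 10.227256181748023
```

View pics/o0.png

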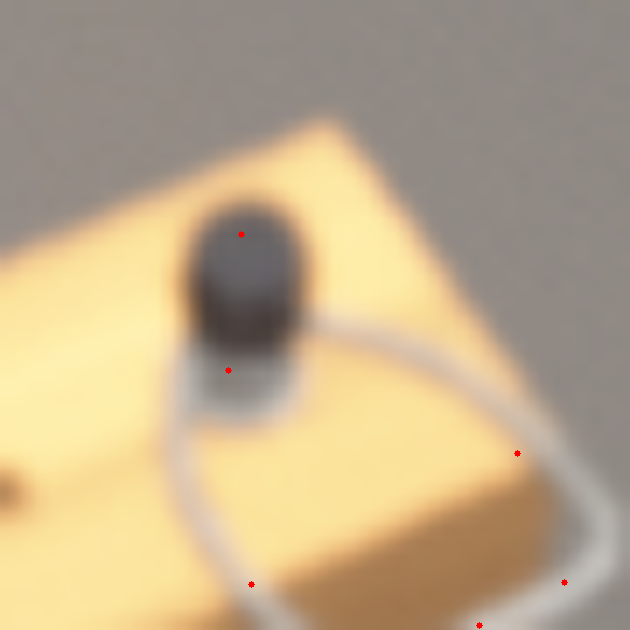

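Run:
```python
from st import *
for X in((512.3,5.4,139.1),(513,-5.6,139.1),(513,-5.6,145),(512.3,4.9,139),(512.3,4.9,142),(512.3,4.9,145)):
    print(X,(proj("scene",X)-[280,180]+.5)*14)
import cv2
im={k:cv2.cvtColor(cv2.imread(f"pics/{k}f.png"),6) for k in("s19","s27")}
for k in im: print(k,im[k][184:204,293].tolist())
print(cv2.cvtColor(cv2.imread("pics/scene0.png"),6)[292:315,352].tolist())
```

```text
(512.3, 5.4, 139.1) [187.079 184.669]
(513, -5.6, 139.1) [215.957 223.136]
(513, -5.6, 145) [215.081 196.103]
(512.3, 4.9, 139) [188.223 186.913]
(512.3, 4.9, 142) [187.731 173.213]
(512.3, 4.9, 145) [187.237 159.463]
s19 [139, 139, 139, 132, 119, 107, 99, 98, 91, 77, 62, 57, 60, 79, 107, 121, 122, 138, 148, 140]
s27 [139, 140, 139, 140, 138, 132, 116, 104, 99, 97, 89, 75, 67, 64, 67, 90, 120, 124, 129, 146]
[156, 187, 207, 199, 156, 115, 102, 101, 102, 100, 94, 81, 72, 68, 72, 100, 128, 135, 147, 171, 190, 212, 224]
```

```bash
python3 - <<'E'
from st import *
print(proj("scene",(512.3,-6.6,186.4)),"s9 strip end ~ row",145+335/10)
print(proj("scene",(522.3,186,70.99)))
print(proj("scene",(523,-5.6+0,158.6)),"s24")
# fit ring in s27/s23/s21: yaw,h,tilt from wire points
from scipy.optimize import least_squares
E
python3 - <<'E'
import cv2
im=cv2.imread("pics/s27f.png")
t=cv2.resize(im[185:220,280:315],None,fx=17,fy=17,interpolation=cv2.INTER_CUBIC)
cv2.imwrite("pics/s28.png",t)
E
```

```text
[294.29  179.891] s9 strip end ~ row 178.5
[271.854 171.022]
[298.753 187.872] s24
```

View pics/s28.png

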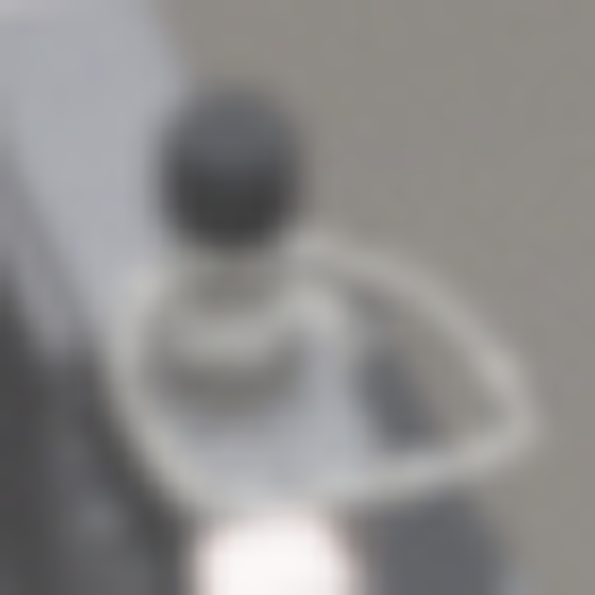

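Run:
```python
import cv2
for k in("scene0","s16f","s19f","s21f","s23f","s24f","s27f"):
    im=cv2.cvtColor(cv2.imread(f"pics/{k}.png"),6)
    print(k,im[197:214,292].tolist(),im[197:214,290].tolist())
```

```text
scene0 [174, 175, 178, 181, 175, 151, 135, 149, 162, 143, 119, 119, 132, 148, 165, 172, 171] [173, 173, 174, 177, 181, 180, 175, 171, 155, 131, 121, 129, 142, 153, 161, 160, 152]
s16f [92, 126, 138, 136, 145, 152, 141, 152, 174, 175, 168, 161, 151, 155, 166, 175, 173] [137, 160, 175, 179, 183, 181, 175, 177, 179, 162, 140, 138, 144, 154, 162, 163, 155]
s19f [89, 119, 128, 128, 139, 141, 132, 145, 170, 171, 169, 163, 150, 149, 163, 171, 170] [137, 158, 175, 178, 180, 177, 174, 175, 176, 161, 140, 135, 142, 152, 160, 161, 153]
s21f [71, 97, 120, 124, 137, 149, 143, 151, 163, 144, 121, 120, 133, 150, 165, 179, 185] [112, 127, 147, 154, 157, 162, 169, 171, 157, 134, 124, 139, 157, 165, 170, 167, 152]
s23f [71, 70, 75, 101, 130, 131, 136, 151, 142, 124, 115, 119, 132, 149, 167, 173, 174] [112, 112, 114, 129, 149, 157, 162, 157, 144, 127, 120, 130, 144, 159, 175, 179, 180]
s24f [69, 87, 115, 129, 130, 147, 165, 169, 166, 143, 121, 120, 133, 148, 168, 187, 187] [103, 123, 143, 148, 146, 151, 161, 165, 155, 132, 122, 132, 147, 160, 174, 172, 153]
s27f [65, 70, 98, 129, 128, 128, 144, 161, 159, 136, 118, 121, 132, 148, 166, 175, 180] [88, 107, 134, 153, 156, 151, 153, 151, 145, 127, 119, 129, 146, 163, 174, 179, 165]
```

```bash
python3 -m jog '[180,0,0.03,0,0, 100,0,0.08,0,0, 60,0,0.16,0,0, 60,0,0.26,0,0, 60,0,0.36,0,0, 60,0,0.46,0,0, 60,0,0.56,0,0, 60,0,0.65,0,0, 60,0,0.7,0,0, 60,0,0.72,0,0]' 60
python3 -m jog '[120,0,0,0,0, 150,0,0,0,0, 170,0,0,0,0, 190,0,0,0,0, 210,0,0,0,0, 230,0,0,0,0, 255,0,0,0,0, 255,0,0,0,0, 255,0,0,0,0, 255,0,0,0,0]'
python3 look.py s30 280 185 35 35 17
python3 -c "
import cv2
im=cv2.cvtColor(cv2.imread('pics/s30f.png'),6);print(im[205:220,305])"
```

```text
time: 37.03
position: [511.6, 5.5, 124.7]
tcp_rot: [0.485, -0.485, 0.515, -0.514]
force: [-0.3, 0.1, 0.7]
finger_gap: 65.4
time: 37.87
position: [512.3, 5.4, 126.4]
tcp_rot: [-0.485, 0.485, -0.514, 0.515]
force: [-0.2, 0.2, 5.9]
finger_gap: 15.1
t 37.8667 pos [512.308   5.404 126.381] F [-0.163  0.155  5.925] T [-0.002  0.487 -0.03 ] gap 15.114871294145034 q [-0.149  0.298 -0.295  0.978 -0.     1.482]
x [-0.059 -0.998  0.   ] y [ 0.001 -0.    -1.   ] z [ 0.998 -0.059  0.001]
shift/100 [ 0.001 -0.576 -0.003]
zang -0.05933977136446009 turn share -0.0006396937058003768
[138 136 133 130 124 121 145 169 152 118 101 100  98  99  98]
```

View pics/s30.png

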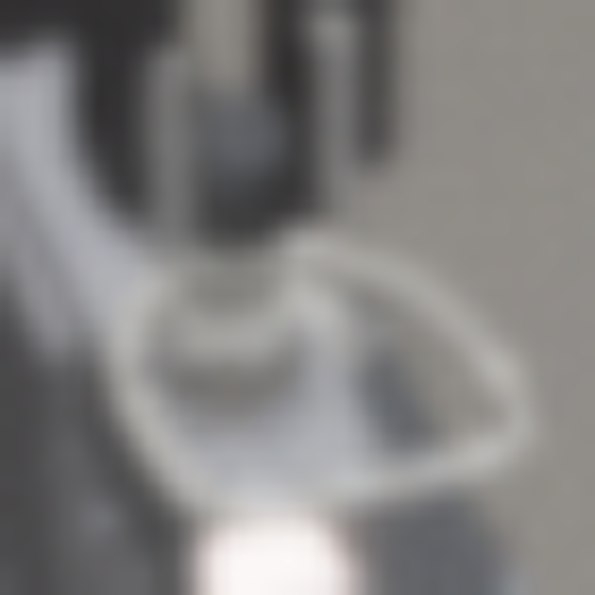

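```bash
python3 -m jog '[255,0,0.002,0,0, 255,0,0.004,0,0, 255,0,0.006,0,0, 255,0,0.008,0,0, 255,0,0.01,0,0, 255,0,0.012,0,0, 255,0,0.012,0,0, 255,0,0.012,0,0, 255,0,0.012,0,0, 255,0,0.012,0,0]' 90
```

```text
time: 38.75
position: [512.4, 5.4, 126.3]
tcp_rot: [-0.485, 0.485, -0.514, 0.515]
force: [-7.9, -0.2, 24.2]
finger_gap: 14.0
```

```bash
python3 -m jog '[255,0,0,-0.002,0, 255,0,0,-0.004,0, 255,0,0,-0.006,0, 255,0,0,-0.008,0, 255,0,0,-0.008,0, 255,0,0,-0.008,0, 255,0,0.002,-0.008,0, 255,0,0.002,-0.008,0, 255,0,0.002,-0.008,0, 255,0,0.002,-0.008,0]'
python3 look.py s31 280 185 35 35 17
python3 -c "
import cv2
im=cv2.cvtColor(cv2.imread('pics/s31f.png'),6);print(im[205:220,305],im[197:214,292])"
```

```text
time: 39.58
position: [512.3, 5.4, 126.3]
tcp_rot: [-0.486, 0.484, -0.514, 0.516]
force: [-4.7, 0.4, 22.5]
finger_gap: 13.9
t 39.5833 pos [512.34    5.359 126.286] F [-4.69   0.386 22.516] T [0.135 1.011 0.017] gap 13.91319702963287 q [-0.149  0.296 -0.297  0.974 -0.     1.481]
x [-0.059 -0.998  0.   ] y [ 0.003 -0.001 -1.   ] z [ 0.998 -0.059  0.003]
shift/100 [ 0.001 -0.577 -0.001]
zang -0.05929864523686057 turn share -0.0006200574263073433
[137 136 134 128 122 120 145 174 160 126 106 101  99  99  98] [ 78  84 104 130 132 129 145 161 158 134 118 120 134 150 168 177 187]
```

```bash
python3 -m jog '[255,0,0,0,0.03, 255,0,0,0,0.06, 255,0,0,0,0.03, 255,0,0,0,0, 255,0,0,0,-0.03, 255,0,0,0,-0.06, 255,0,0,0,-0.03, 255,0,0,0,0, 255,0,0,0,0, 255,0,0,0,0]'
python3 look.py s32 280 185 35 35 17
python3 -c "
import cv2
im=cv2.cvtColor(cv2.imread('pics/s32f.png'),6);print(im[205:220,305],im[197:214,292])"
```

```text
time: 40.47
position: [512.3, 5.3, 126.3]
tcp_rot: [-0.485, 0.484, -0.514, 0.516]
force: [-4.7, 0.7, 23.4]
finger_gap: 14.1
t 40.4667 pos [512.314   5.302 126.278] F [-4.748  0.743 23.414] T [ 0.009  1.059 -0.122] gap 14.122418782119242 q [-0.149  0.296 -0.297  0.974 -0.     1.482]
x [-0.06  -0.998  0.001] y [ 0.003 -0.001 -1.   ] z [ 0.998 -0.06   0.003]
shift/100 [ 0.001 -0.577 -0.001]
zang -0.05981727340734306 turn share -0.0008676841371842436
[138 137 134 130 122 121 147 177 162 125 103 100  99  99 100] [ 77  82 101 125 130 131 148 165 159 134 117 120 133 149 167 177 186]
```

View pics/s32.png

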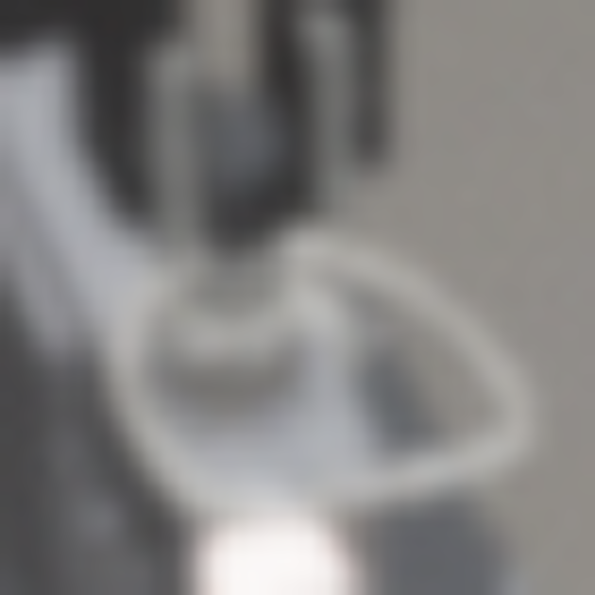

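```bash
python3 -m jog '[255,0,-0.02,0,0, 255,0,-0.04,0,0, 255,0,-0.06,0,0, 255,0,-0.08,0,0, 255,0,-0.1,0,0, 255,0,-0.1,0,0, 255,0,-0.1,0,0, 255,0,-0.1,0,0, 255,0,-0.1,0,0, 255,0,-0.1,0,0]'
python3 look.py s33 280 185 35 35 17
python3 -c "
import cv2
im=cv2.cvtColor(cv2.imread('pics/s33f.png'),6);print(im[205:220,305],im[197:214,292])"
```

```text
time: 41.35
position: [511.6, 5.5, 134.6]
tcp_rot: [-0.485, 0.485, -0.514, 0.515]
force: [2.7, -1.2, 3.3]
finger_gap: 13.8
t 41.35 pos [511.601   5.452 134.609] F [ 2.663 -1.154  3.316] T [-0.245 -0.706  0.02 ] gap 13.80871290870996 q [-0.149  0.29  -0.281  0.999 -0.     1.481]
x [-0.059 -0.998  0.   ] y [ 0.001 -0.    -1.   ] z [ 0.998 -0.059  0.001]
shift/100 [ 0.001 -0.494  0.004]
zang -0.059387637593260066 turn share -0.0006625481465624069
[141 138 139 150 169 167 136 111 103 102 100  99 102  98 100] [105 133 135 139 152 141 130 151 164 144 122 120 136 160 178 178 168]
```

View pics/s33.png

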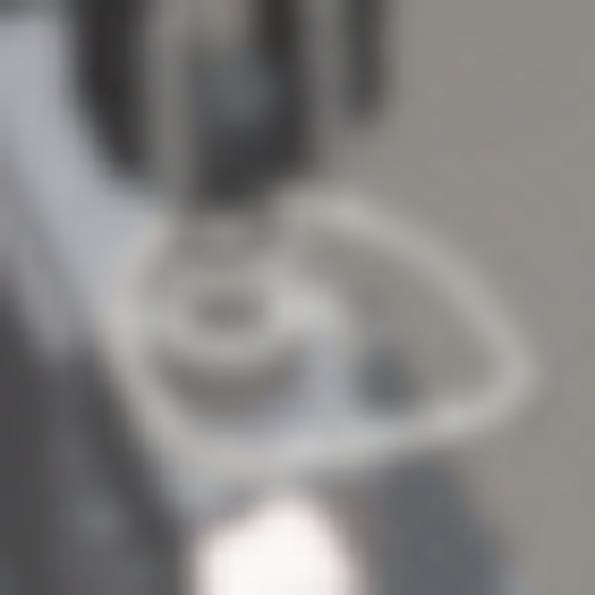

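```bash
python3 -m jog '[255,0,0.015,0,0, 255,0,0.03,0,0, 255,0,0.045,0,0, 255,0,0.06,0,0, 255,0,0.07,0,0, 255,0,0.08,0,0, 255,0,0.088,0,0, 255,0,0.094,0,0, 255,0,0.097,0,0, 255,0,0.097,0,0]'
python3 -c "
from st import *
show()"
```

```text
time: 42.23
position: [511.5, 5.5, 126.2]
tcp_rot: [-0.485, 0.485, -0.514, 0.515]
force: [-4.5, -1.4, 28.4]
finger_gap: 14.0
t 42.2333 pos [511.548   5.483 126.183] F [-4.499 -1.371 28.386] T [-0.104  1.023 -0.   ] gap 13.963801399203522 q [-0.149  0.296 -0.298  0.975 -0.     1.481]
x [-0.059 -0.998  0.   ] y [ 0.002 -0.    -1.   ] z [ 0.998 -0.059  0.002]
```

```bash
python3 -m jog '[200,0,-0.005,0,0, 160,0,-0.008,0,0, 130,0,-0.008,0,0, 120,0,-0.01,0,0, 110,0,-0.03,0,0, 110,0,-0.1,0,0, 110,0,-0.19,0,0, 110,0,-0.28,0,0, 170,0,-0.28,0,0, 220,0,-0.28,0,0]' 40
python3 -m jog '[255,0,0,0,0, 255,0,0,0,0, 255,0,0.02,0,0, 255,0,0.04,0,0, 255,0,0.06,0,0, 255,0,0.08,0,0, 255,0,0.095,0,0, 255,0,0.11,0,0, 255,0,0.12,0,0, 255,0,0.125,0,0]'
python3 look.py s34 280 185 35 35 17
python3 -c "
import cv2
im=cv2.cvtColor(cv2.imread('pics/s34f.png'),6);print(im[205:220,305],im[197:214,292])"
```

```text
time: 43.07
position: [511.8, 5.5, 153.5]
tcp_rot: [-0.485, 0.485, -0.514, 0.515]
force: [0.6, -0.5, -0.2]
finger_gap: 25.4
time: 43.9
position: [511.3, 5.5, 140.1]
tcp_rot: [0.485, -0.485, 0.515, -0.515]
force: [0.2, -0.2, -0.1]
finger_gap: -0.1
t 43.9 pos [511.321   5.509 140.115] F [ 0.176 -0.187 -0.145] T [-0.011 -0.007  0.009] gap -0.08538180787834362 q [-0.149  0.287 -0.271  1.014 -0.     1.481]
x [-0.059 -0.998 -0.   ] y [-0.  0. -1.] z [ 0.998 -0.059 -0.   ]
shift/100 [ 0.002 -0.439  0.007]
zang -0.05933153369955477 turn share -0.0006357605105327282
[141 136 135 130 124 124 149 174 156 120 102 101 101 100  99] [ 65  68  88 116 128 132 149 162 155 132 117 120 133 150 166 178 185]
```

View pics/s34.png

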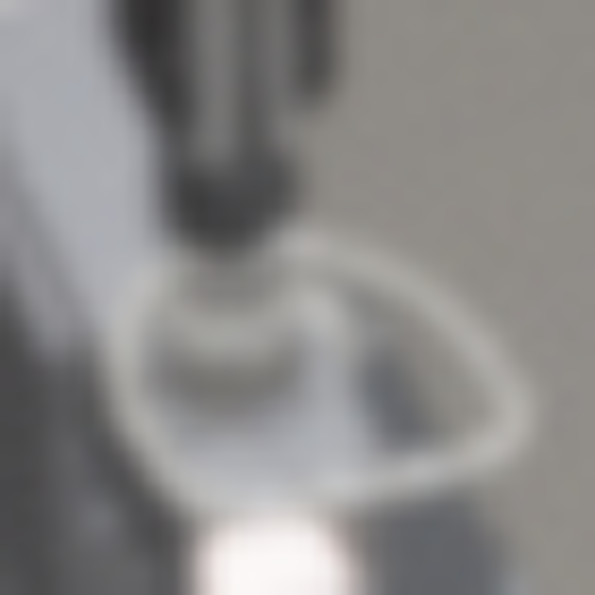

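```bash
python3 -m jog '[255,0,0.004,0.008,0, 255,0,0.008,0.008,0, 255,0,0.012,0.008,0, 255,0,0.015,0.008,0, 255,0,0.018,0.008,0, 255,0,0.02,0.008,0, 255,0,0.021,0.008,0, 255,0,0.021,0.008,0, 255,0,0.021,0.008,0, 255,0,0.021,0.008,0]'
```

```text
time: 44.78
position: [512.5, 5.4, 139.1]
tcp_rot: [-0.485, 0.485, -0.514, 0.515]
force: [-3.8, 0.1, 14.8]
finger_gap: 0.0
```

```bash
python3 -m jog '[255,0,-0.05,0,0, 255,0,-0.1,0,0, 255,0.08,-0.15,0,0, 255,0.18,-0.15,0,0, 255,0.28,-0.15,0,0, 255,0.38,-0.15,0,0, 255,0.47,-0.15,0,0, 255,0.54,-0.15,0,0, 255,0.575,-0.15,0,0, 255,0.575,-0.15,0,0]'
python3 -m jog '[255,0,0.05,0,0, 255,0,0.1,0,0, 255,0,0.16,0,0, 255,0,0.22,0,0, 255,0,0.28,0,0, 255,0,0.34,0,0, 255,0,0.4,0,0, 255,0,0.46,0,0, 255,0,0.5,0,0, 255,0,0.5,0,0]'
python3 look.py s35 265 175 70 60 10
```

```text
time: 45.62
position: [508.7, -52.8, 153.1]
tcp_rot: [0.485, -0.485, 0.515, -0.515]
force: [-0.3, 0.4, -0.3]
finger_gap: 0.4
time: 46.45
position: [508.4, -51.8, 102.3]
tcp_rot: [0.485, -0.485, 0.515, -0.514]
force: [-0.1, 0.8, 1.2]
finger_gap: -0.1
t 46.45 pos [508.398 -51.751 102.301] F [-0.124  0.826  1.237] T [ 0.087  0.03  -0.005] gap -0.08061143371287248 q [-0.261  0.316 -0.339  0.917  0.     1.369]
x [-0.059 -0.998 -0.   ] y [-0.001  0.    -1.   ] z [ 0.998 -0.059 -0.001]
shift/100 [-0.572 -0.817  0.001]
zang -0.059298553602485024 turn share -0.0006200136741158211
```

View pics/s35.png

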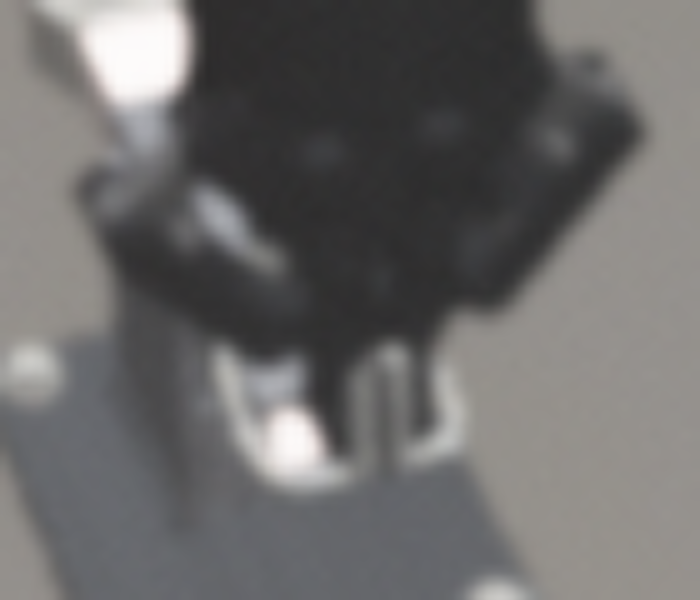

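```bash
python3 -m jog '[255,0.01,0.04,0,0, 255,0.02,0.08,0,0, 255,0.02,0.12,0,0, 255,0.02,0.16,0,0, 255,0.02,0.2,0,0, 255,0.02,0.24,0,0, 255,0.02,0.28,0,0, 255,0.02,0.32,0,0, 255,0.02,0.36,0,0, 255,0.02,0.36,0,0]'
python3 look.py s36 265 175 70 60 10
```

```text
time: 47.33
position: [508.2, -53.8, 66.4]
tcp_rot: [0.485, -0.485, 0.515, -0.514]
force: [0.9, -0.8, 0.6]
finger_gap: 0.1
t 47.3333 pos [508.239 -53.843  66.365] F [ 0.883 -0.773  0.571] T [-0.017 -0.044  0.008] gap 0.05375567274318749 q [-0.265  0.351 -0.398  0.823 -0.     1.365]
x [-0.059 -0.998 -0.   ] y [-0.001  0.    -1.   ] z [ 0.998 -0.059 -0.001]
shift/100 [-0.593 -1.176  0.001]
zang -0.05936644779532588 turn share -0.0006524307633094228
```

View pics/s36.png

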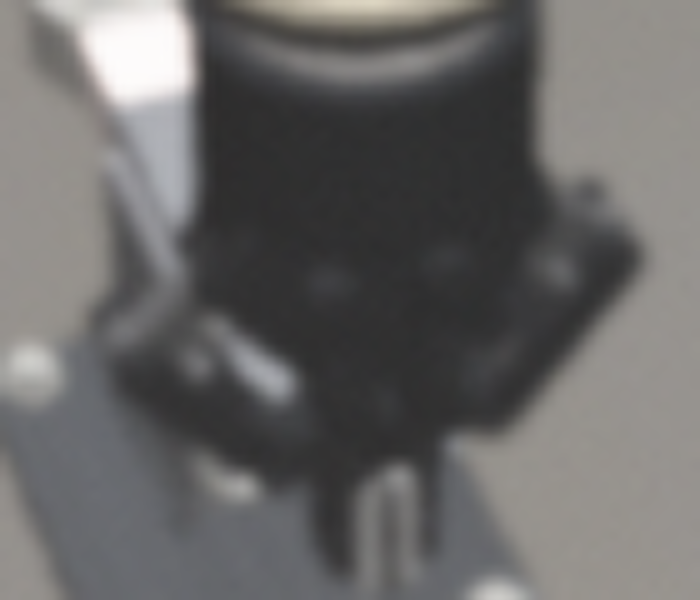

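```bash
python3 -m jog '[255,0.04,0,0,0, 255,0.1,0,0,0, 255,0.18,-0.05,0,0, 255,0.26,-0.15,0,0, 255,0.36,-0.3,0,0, 255,0.48,-0.45,0,0, 255,0.6,-0.6,0,0, 255,0.74,-0.75,0,0, 255,0.88,-0.9,0,0, 255,1,-1,0,0]'
python3 -m jog '[255,0.1,0,0,0, 255,0.2,0,0,0, 255,0.3,0,0,0, 255,0.4,0,0,0, 255,0.5,0,0,0, 255,0.6,0,0,0, 255,0.7,0,0,0, 255,0.8,0,0,0, 255,0.9,0,0,0, 255,1,0,0,0]'
python3 look.py s37 270 175 55 50 12
python3 - <<'E'
import cv2
from station import cams
cv2.imwrite("pics/t37.png",cv2.resize(cams.snapshot("top")[195:265,240:345,::-1],None,fx=7,fy=7,interpolation=cv2.INTER_CUBIC))
im=cv2.cvtColor(cv2.imread('pics/s37f.png'),6);print(im[184:214,292])
E
```

```text
time: 48.22
position: [502.8, -155.5, 169.2]
tcp_rot: [-0.485, 0.485, -0.514, 0.515]
force: [1.5, 0.2, -0.6]
finger_gap: 0.4
time: 49.05
position: [496.7, -254.6, 167.1]
tcp_rot: [0.485, -0.485, 0.515, -0.515]
force: [0.7, 0.5, 1.0]
finger_gap: 0.2
t 49.05 pos [ 496.696 -254.57   167.116] F [0.744 0.46  0.979] T [ 0.007  0.009 -0.009] gap 0.1851461905434522 q [-0.62   0.346 -0.103  1.122  0.     1.011]
x [-0.059 -0.998 -0.   ] y [-0.  0. -1.] z [ 0.998 -0.059 -0.   ]
shift/100 [-2.603 -0.169 -0.001]
zang -0.05934360213389707 turn share -0.0006415227634756069
[154 153 153 152 151 145 131 118 111 108 101  90  78  72  77  97 126 137
 142 160 179 172 146 128 132 146 163 180 189 188]
```

View pics/s37.png

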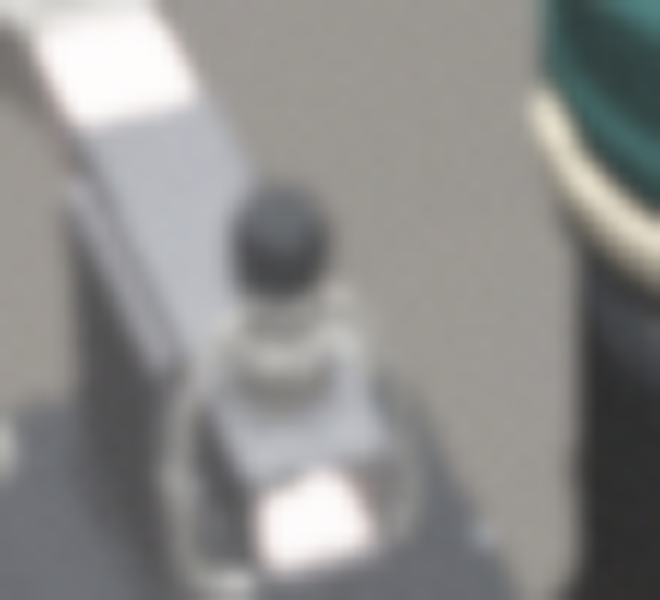

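View pics/t37.png

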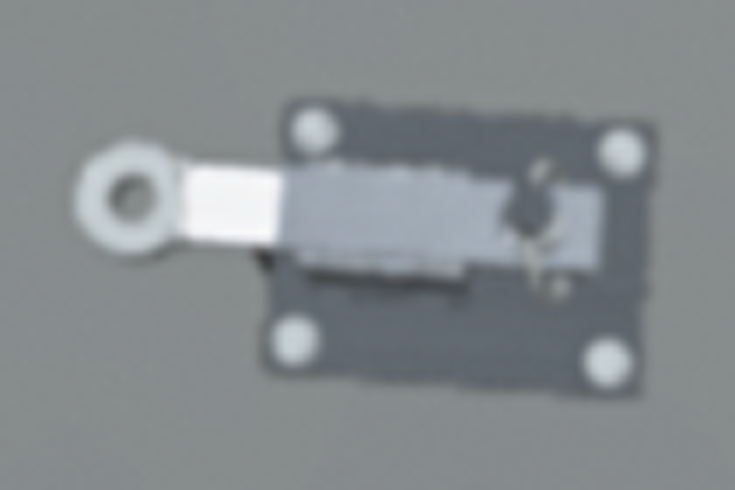

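View lower.

Run:
```python
from ov import *
im=cv2.imread("pics/s37f.png")
ov("pics/s37f.png","pics/o37.png","scene",(270,190,55,50),12,[((512.3,4.9,107),-.058,1.56-.1745),((512.3,4.9,107),-.058,1.2)])
```

```text
(no output)
```

View pics/o37.png

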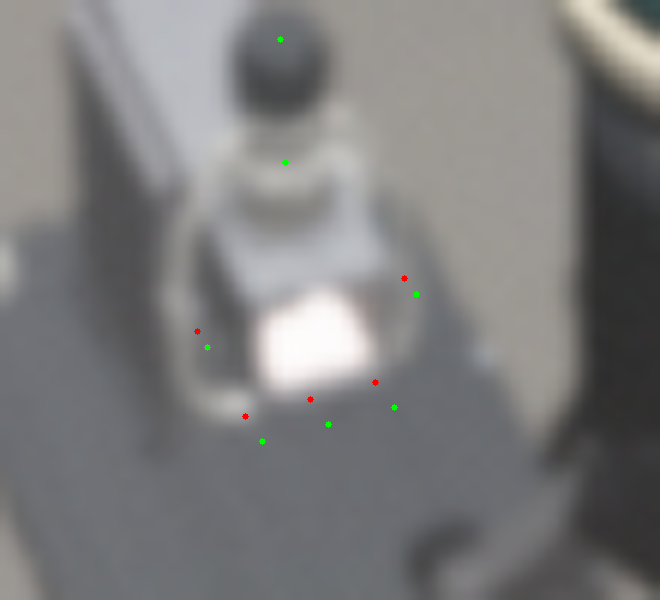

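```bash
python3 -c "
from station import finish_job
print(finish_job())"
```

```text
the job is handed in; nothing more can be done
None
```

The linchpin is in the bush, pressed home, and its ring is snapped shut over the socket's free end. I handed the job in at about 49 s of the 64 s allowed, with the arm clear. No verdict was reported, so this rests on my own checks.

**What I did:**
1. I took the pin from the block and stood it in the bush.
2. I pushed the tow bar in by its eye at up to about 7 N. The pin then dropped into the hole.
3. The drop had twisted the pin about 0.25 rad out of line, so I gripped the knob and turned it back.
4. I pressed the pin home and pushed the ring down past half way.

**Last checks:**
- **Pin home:** the final press on the knob stopped dead with the fingertips at z = 139.1 mm, where 139 is home. Two grip presses also stopped dead at the same height, 126.2–126.3 mm.
- **Ring shut:** the last scene picture fits a ring shut at about 1.56 rad, with its far side passing under the tube.
- **Eye:** it had moved in, as expected.

**What went wrong or disagreed:**
- **Over the force limit:** one grip press read 37 N at the wrist, above the 30 N you allow on the pin. I backed off at once. It should still be under the 65 N fail limit, but I did not measure the contact force itself.
- **Pin lifted and re-pressed:** I pulled the pin up a few mm on my first release. Later I lifted it about 8 mm on purpose to check the stop, then pressed it home again.
- **Pressing force:** it slid mostly at 0–7 N before the stop, less than the 8–18 N described.
- **Height by picture:** before the ring was shut, some pictures suggested the pin was 3–6 mm high. I put this down to the fingertips having pushed the ring down in the pictures I compared against. I trusted the dead stops instead.

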